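# Pack the stove kit

## Robot

A 7-joint arm with a two-finger parallel gripper is mounted at the origin on a cart in front of the work surface, level with it; the furniture and walls round the work are solid. World frame = base frame: x ahead of the robot, y to its left, z up, the work surface at z = 0. Lengths are in m, angles in rad, forces in N, time in s.
With the tool pointing down it reaches from about 0.35 to 0.9 m from the base axis. Payload 8.1 kg.
Tool frame: the origin (TCP) lies midway between the tips of the shut fingers; the grasp point (between the pads) lies 19 mm behind it (r.grasp_offset is the distance from the TCP to the grasp point, in m); z points along the fingers, y is the direction in which the jaws open and shut (so a half turn about z gives the same grasp; the last joint's range is limited). The gripper opens to 92 mm and grips with 3 to 60 N. Pads are 19 mm wide; open, the fingers measure 130 mm over their backs; the gripper's body (75 mm by 190 mm) begins 47 mm behind the grasp point.
Start: joints at [-1.419, 0.434, 0.025, 1.573, -0.012, 1.134, -0.075], TCP at [0.158, 0.605, 0.19] pointing down, gripper open.
Joint ranges: [-2.62, 2.62], [-0.44, 2.09], [-1.27, 1.32], [0.08, 2.57], [-1.32, 4.46], [0.12, 2], [-2.74, 2.74]. Speed limits (rad/s): [2.22, 2.22, 3.01, 3.01, 3.14, 3.14, 3.14].

## Interface

Orientations are given as a rotation vector (axis times angle).
In Python, from bench import r gives the robot as it stands.
- The arm moves only by the tool apply_moves, never from a script. Its argument "commands" is a list of rows, each a list of 3 entries, a list of its own where there are three numbers: the opening, from 0 (shut) to 1 (fully open), then the shift along the tool's x, y, z in cm, then the turn about the tool's z in degrees. A call has 1 to 20 rows; each row shifts and turns the commanded pose from where the row before left it, along the tool's axes as they then stand; what a row does not reach is not made up. A row lasts 1/12 s, in which the tool goes at most 41.7 mm and 7.16 degrees, less where a joint would pass 70% of its speed; a pose out of reach is approached as far as the arm can. A call with a gripper value outside its range is refused whole. The fingers move at their own pace and stop on an object; "grip_force" is the grip in N (left out, the last holds). Time passes only in rows, so rows that do not move let the fingers close. It gives the time, the measured TCP pose, the force and the opening at its end, in the units of the state.
- r.observe(): the state, without advancing time (a new reading comes with each control period).
- r.snapshot(name): name is "scene" or "top" or "wrist"; returns a dict with "frame" (420x560x3 uint8, red, green, blue), "range_z" (420x560 float32, m along the optical axis (not along the pixel's ray), 0 where there is no reading), "fx", "fy", "cx", "cy" (pixels), "k1" (the pictures are not rectified: a ray, as slopes to the right and down, at radius r is drawn at 1 + k1 r^2 times it, then the intrinsics apply), "view" (4x4, takes a point from world to camera coordinates); the wrist camera has in their place "mount" (4x4, takes a point from camera to tool coordinates, whose origin is the TCP and whose axes are the flange's). Camera axes: x right, y down, z forward; pixel columns grow to the right and rows downward; lengths in m; the calibration is good to about 2 mm. A picture is of the moment at which its call begins: read the wrist's pose just before it.
- r.job_done(): hands the job in, once; it reports no verdict.
The state is a dict: "time": time; "joints": joint angles; "joint_vel": joint speeds; "joint_torque": joint torques, N m; "eef_pos": TCP position; "eef_rot": TCP orientation; "contact_force": force on the tool from outside, world axes, zero at the start; "torque": the same for the moment, N m; "finger_gap": opening from 0.0 (shut) to 1.0 (fully open).
Only numpy, scipy, OpenCV 4.12 (cv2) and the standard library are available. Lean on these libraries where they do the work, as an engineer would, in place of code of your own. Each camera call takes 0.05 s, during which the arm holds its last target.

## Task

Pack the stove kit away: put the wooden-handled scraper and the matchbox into the cutouts of their shapes in the wooden case and press each one down past its spring lips until it lies level and fully home on the cutout's floor. Leave the lid lifter lying in its slot of the case, do not knock the other things on the stove about, and let go of everything at the end.

Things in the scene. Friction and masses are not known exactly. Their poses are not given: they have to be found in the camera images.
- case: Wooden case fixed to the stove, 128 (x) x 216 (y) x 22 mm. Origin: centre of its underside, z up. Its pale rigid insert (top 20 mm above the stove, rim 22) has cutouts with floors 6 mm above the stove, so 14 mm deep: a long slot for the lid lifter on the +x side, a T-shaped one for the scraper and a 59 (x) x 39 (y) mm one for the matchbox near the -y end. 1.5 mm play all round, 3 mm chamfers.
- matchbox_seat (a point): Centre of the matchbox cutout's floor (axes as the case's; x -16, y -70.5, z 6 mm in the case). Home: matchbox origin here, its long side (y) along the case's x, either way round. Two rounded spring lips, 36 mm long, squeeze its long sides: let in by 4 mm it rests on them; a push of 4 to 10 N takes it past, then on to the floor. Pressed off-centre it tips.
- scraper_seat (a point): Floor of the scraper cutout where the scraper's origin lies when home (axes as the case's; x -16, y 9.5, z 6 mm in the case), its x axis (to its head) along the case's +y. Two rounded spring lips squeeze the handle, 40 mm long, centred 20 mm from here towards the head: let in by 4 mm it rests on them; 4 to 10 N takes it past, then on to the floor.
- scraper: Scraper lying flat: wooden handle 90 x 16 x 16 mm, dark steel head 34 (along) x 46 (across) x 14 mm thick at one end, undersides level. Origin: underside of the handle at mid-length of the handle; x along the handle to the head (handle -45 to 45, head 45 to 79 mm), z up. About 0.12 kg, balances at x = 27 mm. When home the handle stands 2 mm above the insert.
- matchbox: Rigid plain brown matchbox lying flat, 36 (x) x 56 (y) x 16 (z) mm, about 0.03 kg. Origin: centre of its underside, z up. When home it stands 2 mm above the insert.
- lid_lifter: Iron lid lifter, a slightly bent bar 14 x 183 (y) x 18 mm, lying loose in its slot in the case. Origin: centre of its underside.
- small_tin: Bystander: round lidded tin, 49 mm across, 72 tall, left. Origin: centre of its underside.
- jar_lid: Bystander: flat metal jar lid, 63 mm across, 15 thick, in front. Origin: centre of its underside.
- cork: Bystander: tapered cork, 31 mm across, 28 tall, in the middle. Origin: centre of its underside.
There are look-alikes about, which are no part of the job. Of the things that look like the matchbox, take the one that is farthest to the robot's left at the start.

How it is judged:
By the outcome, as a careful person would: the job done as asked, in the order asked, and still so for the second after the job is handed in, with the robot touching nothing.
It also fails if it takes over 64 s, if anything falls off the work surface, if the arm or the gripper's body presses on something with over 40 N, if the wrist force passes 120 N, or if a joint passes its speed limit or range.

## Working session

There is one attempt and no reset: what is moved stays moved. The work goes in short steps, Python scripts to look and compute and a tool call to move; the robot and the scene stay as the last step left them, time stands still between calls to the robot, and variables do not carry over. Pictures are saved under pics/ and viewed, and the job is handed in when it is done.

Besides the shell and the picture viewer there is one more tool, called after ">>>" in YAML: its name, and indented under it one key for each argument. apply_moves: Moves the arm, as the interface text tells. Its arguments: {"type":"object","properties":{"commands":{"type":"array","items":{"type":"array"}},"grip_force":{"type":"number"}},"required":["commands"]}

```bash
ls; mkdir -p pics; cat > h.py <<'E'
import numpy as np, cv2
from scipy.spatial.transform import Rotation as R
from bench import r
def save(n,im): cv2.imwrite('pics/'+n+'.png',cv2.cvtColor(im,cv2.COLOR_RGB2BGR))
def cam(s,o=None):
    if 'view' in s: return np.linalg.inv(s['view'])
    T=np.eye(4);T[:3,:3]=R.from_rotvec(o['eef_rot']).as_matrix();T[:3,3]=o['eef_pos']
    return T@s['mount']
def rays(s,uv):
    uv=np.atleast_2d(np.float64(uv))
    d=np.stack([(uv[:,0]-s['cx'])/s['fx'],(uv[:,1]-s['cy'])/s['fy']],1)
    u=d.copy()
    for _ in range(20): u=d/(1+s['k1']*(u**2).sum(1,keepdims=True))
    return np.c_[u,np.ones(len(u))]
def onplane(s,uv,z,o=None):
    T=cam(s,o);d=rays(s,uv)@T[:3,:3].T;c=T[:3,3]
    return c+d*((z-c[2])/d[:,2])[:,None]
def cloud(s,o=None):
    h,w=s['range_z'].shape
    v,u=np.mgrid[:h,:w]
    d=rays(s,np.c_[u.ravel(),v.ravel()])*s['range_z'].reshape(-1,1)
    T=cam(s,o);return (d@T[:3,:3].T+T[:3,3]).reshape(h,w,3)
E
python3 - <<'E'
from h import *
print(r.observe()); print(r.grasp_offset)
for n in ['scene','top','wrist']:
    s=r.snapshot(n); save(n+'0',s['frame']); np.save(n+'0.npy',s,allow_pickle=True); print(n,{k:s[k] for k in s if k not in('frame','range_z')})
E
```

```text
pics
{'time': 0.0, 'joints': array([-1.41862581,  0.43523758,  0.02495029,  1.57411232, -0.01155879,
        1.13398237, -0.07513314]), 'joint_vel': array([ 0.00069671,  0.00022818,  0.00073148,  0.00158333, -0.00083182,
        0.00044849, -0.00028555]), 'joint_torque': array([-6.38912370e-04, -6.67853022e+01,  9.84925367e-01, -3.14475524e+01,
       -6.05460559e-02,  4.29012103e-02,  1.91947561e-04]), 'eef_pos': array([0.15743252, 0.60425322, 0.18882981]), 'eef_rot': array([-3.99208549e-01, -3.11609381e+00,  2.50583282e-03]), 'contact_force': array([-1.04728416,  0.40327279,  0.59762318]), 'torque': array([-0.01521675,  0.05365042,  0.02840589]), 'finger_gap': 0.9982789934204568}
0.0188
scene {'fx': 391.52654639710136, 'fy': 391.52654639710136, 'cx': 279.64954677743765, 'cy': 210.2912733736598, 'k1': 0.003234911735186244, 'view': array([[ 0.8735073 , -0.4864941 , -0.01756392, -0.39682926],
       [-0.39154609, -0.68067268, -0.61917394,  0.26348674],
       [ 0.28926919,  0.54773003, -0.78505741,  0.69837247],
       [ 0.        ,  0.        ,  0.        ,  1.        ]])}
top {'fx':
[... 165 characters left out ...]
 -0.01519877,  0.04509767],
       [-0.99444498, -0.02507987, -0.10222617,  0.53343311],
       [ 0.10179654,  0.01785097, -0.99464507,  1.26817264],
       [ 0.        ,  0.        ,  0.        ,  1.        ]])}
wrist {'fx': 374.5173592442872, 'fy': 374.5173592442872, 'cx': 282.18210941255046, 'cy': 208.83956825879835, 'k1': -0.03105927798675529, 'mount': array([[-8.86384935e-04, -9.53238993e-01, -3.02216207e-01,
         8.26307077e-02],
       [ 9.99999262e-01, -5.93720989e-04, -1.06025513e-03,
        -2.63271316e-04],
       [ 8.31244424e-04, -3.02216924e-01,  9.53238816e-01,
        -1.93766462e-01],
       [ 0.00000000e+00,  0.00000000e+00,  0.00000000e+00,
         1.00000000e+00]])}
```

View pics/scene0.png

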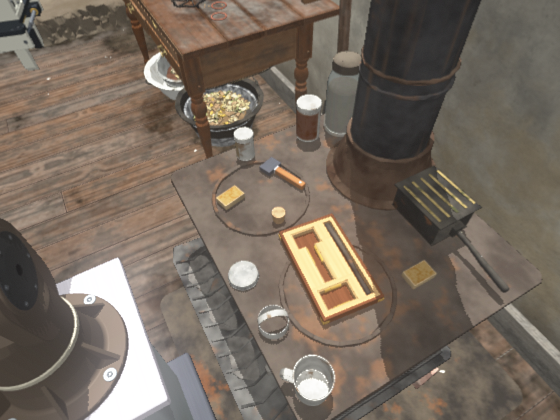

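View pics/top0.png

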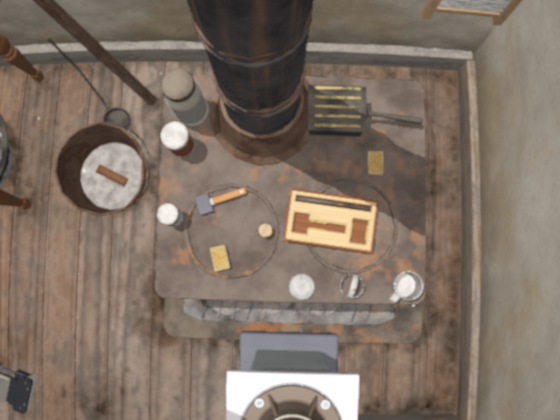

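View pics/wrist0.png

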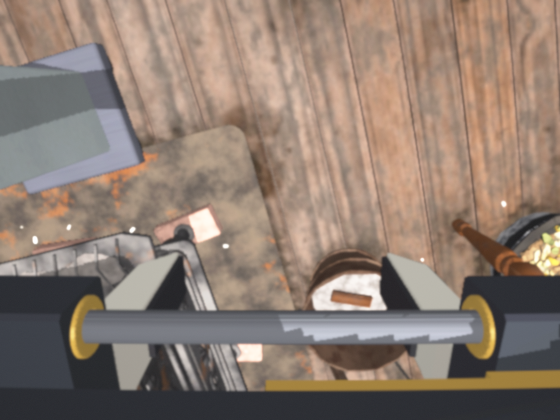

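```bash
python3 - <<'E'
from h import *
s=np.load('top0.npy',allow_pickle=True).item()
c=s['frame'][150:310,150:430]; save('topcrop',cv2.resize(c,None,fx=2.8,fy=2.8,interpolation=cv2.INTER_CUBIC))
a=np.load('scene0.npy',allow_pickle=True).item()
c=a['frame'][150:330,190:450]; save('scenecrop',cv2.resize(c,None,fx=3,fy=3,interpolation=cv2.INTER_CUBIC))
for p,z in [((205,205),.014),((244,191),.016),((220,258),.016),((375,162),.016),((290,240),.022),((302,287),.015),((265,231),.028),((168,213),.072)]: print(p,onplane(s,p,z).round(3), s['range_z'][p[1],p[0]])
P=cloud(s);print(P[258,220],P[240,200],P[210,330])
E
```

```text
(205, 205) [[0.55  0.224 0.014]] 1.3178916
(244, 191) [[0.586 0.13  0.016]] 1.3162318
(220, 258) [[0.423 0.183 0.016]] 1.301521
(375, 162) [[ 0.666 -0.187  0.016]] 1.3177098
(290, 240) [[0.47  0.017 0.022]] 1.293666
(302, 287) [[ 0.36  -0.015  0.015]] 1.289303
(265, 231) [[0.49  0.076 0.028]] 1.290086
(168, 213) [[0.523 0.302 0.072]] 1.2547487
[0.42318799 0.18295222 0.01306662] [ 0.46583043  0.23544801 -0.00406062] [ 0.54465711 -0.07746311  0.02011655]
```

View pics/topcrop.png

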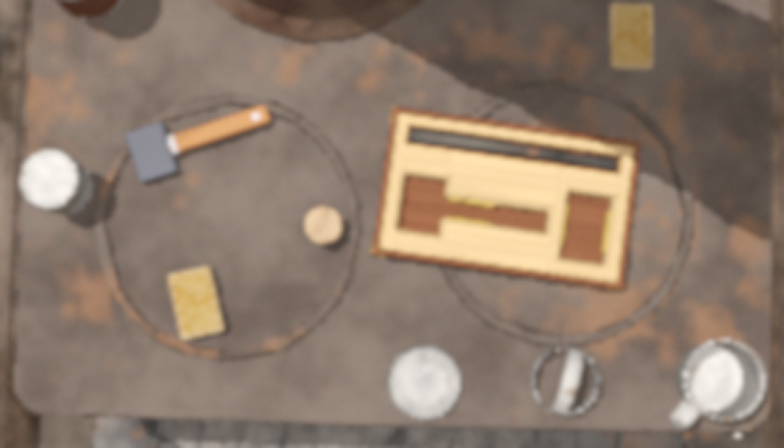

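View pics/scenecrop.png

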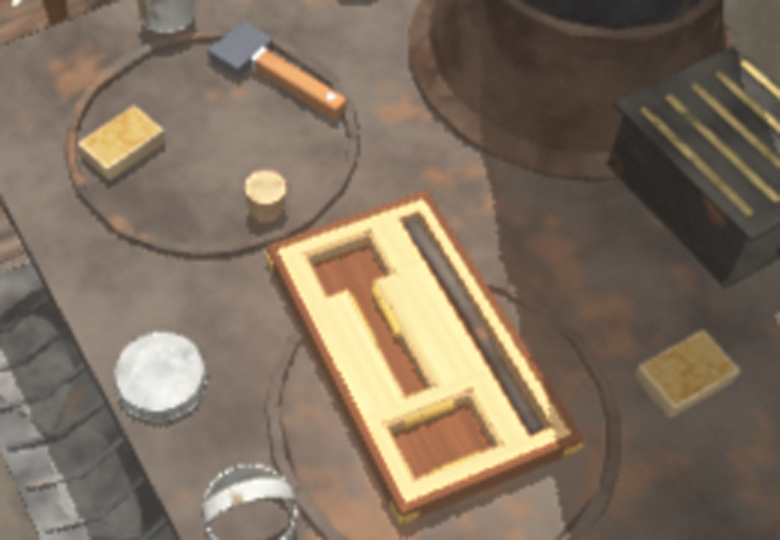

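```bash
python3 - <<'E'
from h import *
for n in ['top','scene']:
    s=np.load(n+'0.npy',allow_pickle=True).item()
    hsv=cv2.cvtColor(s['frame'],cv2.COLOR_RGB2HSV)
    def comps(m,z,nm,amin=60):
        k,l,st,ce=cv2.connectedComponentsWithStats(m.astype(np.uint8))
        for i in range(1,k):
            if st[i,4]<amin: continue
            v,u=np.nonzero(l==i); p=onplane(s,np.c_[u,v],z)[:,:2]
            if not(.3<p[:,0].mean()<.8 and abs(p[:,1].mean())<.35): continue
            rc=cv2.minAreaRect((p*1000).astype(np.float32))
            print(n,nm,ce[i].round(),'area',st[i,4],'rect',np.round(rc[0],1),np.round(rc[1],1),round(rc[2],1))
    H,S,V=[hsv[...,i].astype(int) for i in range(3)]
    comps((H>=15)&(H<=30)&(S>110)&(V>110),.016,'yellow')
    comps((H>=4)&(H<=14)&(S>140)&(V>140),.016,'orange')
    comps((H>=105)&(H<=130)&(S>40)&(V>60)&(V<150),.014,'steel')
    comps((H>=12)&(H<=28)&(S>50)&(S<140)&(V>215),.020,'pale',300)
s=np.load('top0.npy',allow_pickle=True).item();P=cloud(s)
m=(P[...,2]>.055)&(P[...,2]<.6)&(P[...,0]>.4)&(P[...,0]<.72)&(P[...,1]>-.2)&(P[...,1]<.33)
for y in np.arange(-.2,.33,.03):
    q=P[m&(abs(P[...,1]-y)<.015)]
    if len(q): print('tall y',round(y,2),'x',q[:,0].min().round(3),q[:,0].max().round(3))
E
```

```text
top yellow [375. 163.] area 241 rect [ 664.6 -186.5] [29.7 47.9] 89.9
top yellow [226. 196.] area 120 rect [572.6 172.6] [12.2 62.5] 18.2
top yellow [219. 257.] area 175 rect [424.8 184.3] [43.5 30.3] 16.1
top pale [330. 222.] area 2428 rect [520.3 -79.9] [204.6 116. ] 83.1
scene yellow [230. 195.] area 218 rect [424.  181.7] [48.4 32.4] 15.7
scene yellow [321. 259.] area 89 rect [513.5 -73.3] [90.   8.6] 83.0
scene yellow [419. 272.] area 359 rect [ 665.  -189.6] [31.7 50.4] 89.9
scene yellow [336. 288.] area 128 rect [ 503.8 -139.9] [34.2 68.5] 52.8
scene pale [327. 266.] area 3200 rect [519.8 -82.5] [205.  116.8] 83.3
tall y 0.01 x 0.705 0.72
tall y 0.04 x 0.69 0.72
tall y 0.07 x 0.684 0.715
tall y 0.1 x 0.684 0.707
tall y 0.13 x 0.686 0.72
tall y 0.16 x 0.697 0.72
tall y 0.25 x 0.682 0.715
tall y 0.28 x 0.5 0.72
tall y 0.31 x 0.497 0.72
```

```bash
cat >> h.py <<'E'
def go(x,y,z,jaw=None,o=None):
    """print shift in tool axes (cm) to target and the turn (deg) making jaw axis point at 'jaw' deg (mod 180)"""
    o=o or r.observe(); M=R.from_rotvec(o['eef_rot']).as_matrix()
    d=M.T@(np.array([x,y,z])-o['eef_pos'])*100
    a=np.degrees(np.arctan2(M[1,1],M[0,1]))
    print('t',round(o['time'],2),'pos',o['eef_pos'].round(4),'jaw',round(a,2),'F',o['contact_force'].round(2),'gap',round(o['finger_gap']*92,1),'tilt',np.degrees(np.arccos(-M[2,2])).round(2))
    print('shift cm',d.round(2),'n',np.linalg.norm(d).round(1))
    if jaw is not None:
        t=(jaw-a+90)%180-90; print('turn',round(-t,2)) 
        c,s_=np.cos(np.radians(-t)),np.sin(np.radians(-t))
        # shift if turned first
        print('shift if turned first',np.round([c*d[0]+s_*d[1],-s_*d[0]+c*d[1],d[2]],2))
E
python3 -c "
from h import *
go(.564,.198,.15,18.2)"
```

```text
t 0.15 pos [0.1575 0.6044 0.189 ] jaw 75.4 F [0.09 0.31 0.15] gap 92.0 tilt 0.07
shift cm [-49.59 -29.08   3.94] n 57.6
turn 57.2
shift if turned first [-51.3   25.93   3.94]
```

Candidates for the matchbox: top (220,258), y≈+0.18, and top (375,162), y≈−0.19. I choose the first because it is farther left. For the scraper: top (225,199). The brown bar in the bucket at (110,175) is not on the stove. I'll move over the scraper for a close look.

>>> apply_moves:
  commands:
    - [1, [-3.3, -1.94, 0.26], 0]
    - [1, [-3.3, -1.94, 0.26], 0]
    - [1, [-3.3, -1.94, 0.26], 0]
    - [1, [-3.3, -1.94, 0.26], 0]
    - [1, [-3.3, -1.94, 0.26], 0]
    - [1, [-3.3, -1.94, 0.26], 0]
    - [1, [-3.3, -1.94, 0.26], 0]
    - [1, [-3.3, -1.94, 0.26], 0]
    - [1, [-3.3, -1.94, 0.26], 0]
    - [1, [-3.3, -1.94, 0.26], 0]
    - [1, [-3.3, -1.94, 0.26], 0]
    - [1, [-3.3, -1.94, 0.26], 0]
    - [1, [-3.3, -1.94, 0.26], 0]
    - [1, [-3.3, -1.94, 0.26], 0]
    - [1, [-3.3, -1.94, 0.26], 0]
    - [1, [0, 0, 0], 7.1]
    - [1, [0, 0, 0], 7.1]
    - [1, [0, 0, 0], 7.1]
    - [1, [0, 0, 0], 7.1]
    - [1, [0, 0, 0], 7.1]

```text
time: 1.82
eef_pos: [0.563, 0.1982, 0.1503]
eef_rot: [-1.339, -2.841, 0.001]
contact_force: [0.1, 0.5, 0.3]
finger_gap: 1.003
```

>>> apply_moves:
  commands:
    - [1, [0, 0, 0], 7.1]
    - [1, [0, 0, 0], 7.1]
    - [1, [0, 0, 0], 7.1]
    - [1, [0, 0, 0], 7.1]

```text
time: 2.15
eef_pos: [0.563, 0.1985, 0.1504]
eef_rot: [-1.995, -2.427, 0.0]
contact_force: [0.5, -0.5, -0.6]
finger_gap: 1.002
```

```bash
python3 -c "
from h import *
go(.564,.198,.15,18.2)
o=r.observe();s=r.snapshot('wrist');save('w1',s['frame']);np.save('w1.npy',[s,o],allow_pickle=True);print(o['joints'])"
```

```text
t 2.15 pos [0.563  0.1985 0.1504] jaw 11.15 F [ 0.53 -0.52 -0.58] gap 92.2 tilt 0.02
shift cm [-0.07  0.09  0.04] n 0.1
turn -7.05
shift if turned first [-0.08  0.08  0.04]
[-0.75726185  0.44498769  0.46897436  1.72258563 -0.22911479  1.02897225
 -0.01388821]
```

View pics/w1.png

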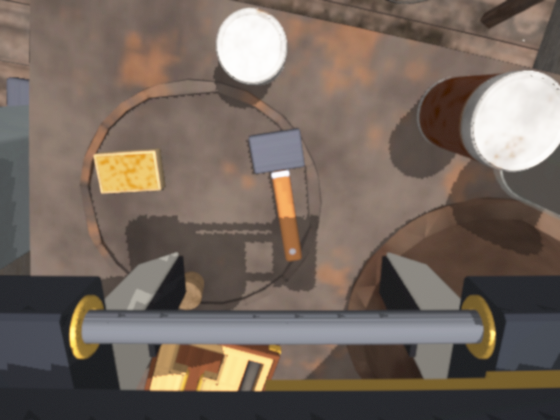

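```bash
cat >> h.py <<'E'
def masks(s):
    hsv=cv2.cvtColor(s['frame'],cv2.COLOR_RGB2HSV);H,S,V=[hsv[...,i].astype(int) for i in range(3)]
    return H,S,V
def big(m,roi):
    q=np.zeros(m.shape,np.uint8);x0,y0,x1,y1=roi;q[y0:y1,x0:x1]=m[y0:y1,x0:x1]
    k,l,st,ce=cv2.connectedComponentsWithStats(q);i=1+np.argmax(st[1:,4]);
    return l==i
def rect(s,m,z,o):
    c=max(cv2.findContours(m.astype(np.uint8),cv2.RETR_EXTERNAL,cv2.CHAIN_APPROX_NONE)[0],key=len)[:,0]
    p=onplane(s,c,z,o)[:,:2]*1000
    (cx,cy),(w,h),a=cv2.minAreaRect(p.astype(np.float32))
    if h>w: w,h,a=h,w,a+90
    return np.round([cx,cy,w,h,a],1)
E
python3 - <<'E'
from h import *
s,o=np.load('w1.npy',allow_pickle=True)
H,S,V=masks(s)
print('px handle',H[220,287],S[220,287],V[220,287],'steel',H[152,276],S[152,276],V[152,276],'box',H[172,127],S[172,127],V[172,127])
hm=big((H<25)&(S>120)&(V>100),(260,175,310,265)); sm=big((H>100)&(H<135)&(S>20)&(V>60)&(V<170),(235,120,315,185)); bm=big((H>14)&(H<32)&(S>90)&(V>120),(80,140,175,205))
im=s['frame'].copy(); im[hm]=[0,255,0];im[sm]=[255,0,255];im[bm]=[0,255,255];save('m1',im[100:300,60:340])
print('handle',rect(s,hm,.016,o));print('head',rect(s,sm,.014,o));print('box',rect(s,bm,.016,o))
P=cloud(s,o);print('z handle',P[220,287],P[152,276],P[172,127],P[172,200])
E
```

```text
px handle 13 155 166 steel 116 27 150 box 19 193 227
handle [573.2 166.5  82.3  16.1 110.1]
head [551.1 227.5  44.3  32.8  19.7]
box [424.6 184.5  60.4  37.3  14. ]
z handle [0.57311921 0.16610059 0.01417292] [0.55112857 0.22632496 0.0126214 ] [0.42251707 0.18315658 0.01408944] [ 0.48460518  0.19177579 -0.00178936]
```

View pics/m1.png

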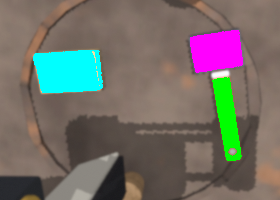

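```bash
python3 -c "
from h import *
go(.5634,.1932,.006,20)"
```

```text
t 2.2 pos [0.5629 0.1986 0.1503] jaw 10.64 F [ 1.44 -0.48 -0.69] gap 92.1 tilt 0.03
shift cm [-0.55 -0.05 14.43] n 14.4
turn -9.36
shift if turned first [-0.53 -0.14 14.43]
```

>>> apply_moves:
  commands:
    - [0.55, [-0.25, -0.05, 3.0], -4.6]
    - [0.55, [-0.25, -0.05, 3.0], -4.6]
    - [0.55, [0, 0, 3.0], 0]
    - [0.55, [0, 0, 0], 0]
    - [0.55, [0, 0, 0], 0]

```text
time: 2.62
eef_pos: [0.5622, 0.1928, 0.0597]
eef_rot: [-1.784, -2.584, 0.005]
contact_force: [0.6, -0.2, 0.1]
finger_gap: 0.685
```

```bash
python3 - <<'E'
from h import *
go(.5634,.1932,.006,20)
o=r.observe();s=r.snapshot('wrist');save('w2',s['frame'])
H,S,V=masks(s)
hm=big((H<25)&(S>120)&(V>100),(200,100,400,300)); sm=big((H>100)&(H<135)&(S>20)&(V>60)&(V<170),(200,0,420,200))
print('handle',rect(s,hm,.016,o));print('head',rect(s,sm,.014,o))
E
```

```text
t 2.62 pos [0.5622 0.1928 0.0597] jaw 20.76 F [ 0.59 -0.22  0.09] gap 63.0 tilt 0.2
shift cm [-0.01  0.14  5.37] n 5.4
turn 0.76
shift if turned first [-0.    0.14  5.37]
handle [572.1 170.1  73.9  15.4 110.3]
head [545.7 242.   43.9   2.9  19.9]
```

View pics/w2.png

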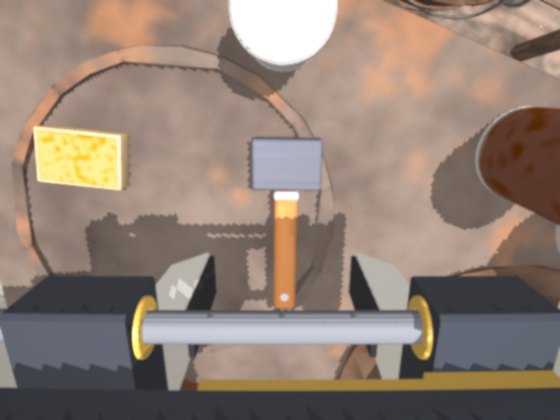

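```bash
python3 - <<'E'
from h import *
o=r.observe();s=r.snapshot('wrist')
print(onplane(s,[(286,138),(286,190),(286,305),(286,163)],.015,o).round(4)); go(.5634,.1932,.006,20.3)
E
```

```text
[[0.5465 0.2436 0.015 ]
 [0.5587 0.2117 0.015 ]
 [0.5897 0.1303 0.015 ]
 [0.5522 0.2286 0.015 ]]
t 2.72 pos [0.5645 0.1936 0.0622] jaw 20.73 F [0.33 0.39 0.06] gap 55.4 tilt 0.1
shift cm [-0.   -0.13  5.62] n 5.6
turn 0.43
shift if turned first [-0.   -0.13  5.62]
```

>>> apply_moves:
  commands:
    - [0.5, [0, 0, 1.5], 0.4]
    - [0.5, [0, 0, 1.5], 0]
    - [0.5, [0, 0, 1.5], 0]
    - [0.5, [0, 0, 0.8], 0]
    - [0.5, [0, 0, 0], 0]
    - [0.5, [0, 0, 0], 0]
    - [0.5, [0, 0, 0], 0]
    - [0.5, [0, 0, 0], 0]

```text
time: 3.38
eef_pos: [0.5643, 0.1936, 0.0089]
eef_rot: [1.795, 2.577, 0.003]
contact_force: [-0.4, -0.5, -0.2]
finger_gap: 0.498
```

```bash
python3 - <<'E'
from h import *
go(.5643,.1935,.006,20.3)
E
```

```text
t 3.38 pos [0.5643 0.1936 0.0089] jaw 20.3 F [-0.4  -0.46 -0.15] gap 45.9 tilt 0.11
shift cm [-0.01 -0.01  0.29] n 0.3
turn -0.0
shift if turned first [-0.01 -0.01  0.29]
```

>>> apply_moves:
  commands:
    - [0.5, [0, 0, 0.25], 0]
    - [0.5, [0, 0, 0], 0]
    - [0, [0, 0, 0], 0]
    - [0, [0, 0, 0], 0]
    - [0, [0, 0, 0], 0]
    - [0, [0, 0, 0], 0]
    - [0, [0, 0, 0], 0]
    - [0, [0, 0, 0], 0]
  grip_force: 25

```text
time: 4.05
eef_pos: [0.5634, 0.1934, 0.0051]
eef_rot: [-1.795, -2.578, -0.0]
contact_force: [0.9, 0.7, 0.3]
finger_gap: 0.116
```

```bash
python3 - <<'E'
from h import *
go(.5643,.1935,.0065,20.3)
E
```

```text
t 4.05 pos [0.5634 0.1934 0.0051] jaw 20.3 F [0.9  0.67 0.29] gap 10.6 tilt 0.0
shift cm [-0.02  0.09 -0.14] n 0.2
turn -0.0
shift if turned first [-0.02  0.09 -0.14]
```

>>> apply_moves:
  commands:
    - [0, [0, 0, 0], 0]
    - [0, [0, 0, 0], 0]

```text
time: 4.22
eef_pos: [0.5634, 0.1933, 0.0051]
eef_rot: [1.795, 2.578, 0.0]
contact_force: [-0.6, 0.1, 0.6]
finger_gap: 0.012
```

```bash
python3 - <<'E'
from h import *
go(.5643,.1935,.0065,20.3)
s=r.snapshot('wrist');save('w3',s['frame'])
s=r.snapshot('scene');save('s3',cv2.resize(s['frame'][120:260,180:380],None,fx=4,fy=4))
E
```

```text
t 4.22 pos [0.5634 0.1933 0.0051] jaw 20.3 F [-0.56  0.14  0.59] gap 1.1 tilt 0.0
shift cm [-0.01  0.09 -0.14] n 0.2
turn -0.0
shift if turned first [-0.01  0.09 -0.14]
```

View pics/w3.png

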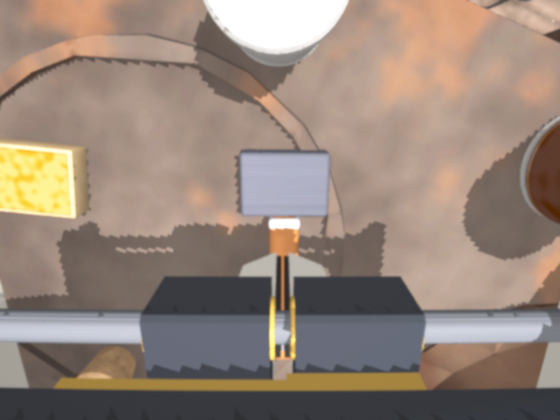

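View pics/s3.png

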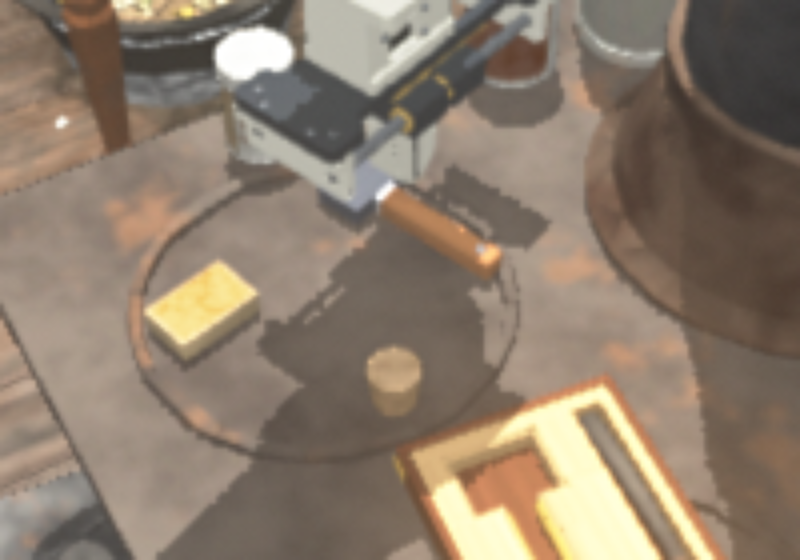

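```bash
python3 - <<'E'
from h import *
o=r.observe();s=r.snapshot('wrist');P=cloud(s,o)
d=s['range_z']
for v in range(215,300,6): print(v,[f"{d[v,u]:.3f}/{P[v,u,2]*1000:.0f}" for u in (250,262,272,284,296,310,320)])
print(P[180,284],P[180,350])
s2=r.snapshot('scene');save('s4',cv2.resize(s2['frame'][130:200,240:330],None,fx=8,fy=8,interpolation=cv2.INTER_NEAREST))
E
```

```text
215 ['0.198/11', '0.196/13', '0.197/12', '0.198/11', '0.197/12', '0.197/12', '0.196/13']
221 ['0.214/-3', '0.215/-4', '0.195/15', '0.195/15', '0.196/14', '0.213/-2', '0.213/-2']
227 ['0.216/-4', '0.215/-3', '0.197/14', '0.195/16', '0.196/15', '0.215/-3', '0.215/-3']
233 ['0.216/-3', '0.217/-4', '0.197/15', '0.197/15', '0.198/14', '0.217/-4', '0.217/-4']
239 ['0.218/-3', '0.218/-4', '0.199/14', '0.197/16', '0.198/15', '0.218/-3', '0.217/-3']
245 ['0.219/-3', '0.218/-3', '0.199/15', '0.200/14', '0.200/14', '0.219/-3', '0.218/-3']
251 ['0.220/-3', '0.219/-2', '0.202/14', '0.201/14', '0.202/13', '0.220/-3', '0.220/-3']
257 ['0.221/-3', '0.221/-3', '0.168/45', '0.170/44', '0.167/46', '0.222/-4', '0.220/-3']
263 ['0.162/51', '0.161/52', '0.162/52', '0.165/49', '0.162/52', '0.162/52', '0.224/-4']
269 ['0.156/58', '0.156/58', '0.156/58', '0.160/54', '0.155/59', '0.156/57', '0.156/58']
275 ['0.150/64', '0.151/63', '0.151/63', '0.154/61', '0.152/62', '0.152/63', '0.151/63']
281 ['0.094/115', '0.093/116', '0.094/114', '0.149/66', '0.095/114', '0.095/114', '0.094/115']
287 ['0.091/118', '0.092/117', '0.091/118', '0.146/69', '0.091/118', '0.091/118', '0.091/118']
293 ['0.089/120', '0.089/120', '0.090/119', '0.140/75', '0.089/120', '0.088/121', '0.089/120']
299 ['0.086/123', '0.088/122', '0.090/120', '0.136/79', '0.086/124', '0.085/124', '0.087/123']
[0.5502902  0.22965473 0.01324383] [ 0.58579511  0.23880488 -0.0026041 ]
```

View pics/s4.png

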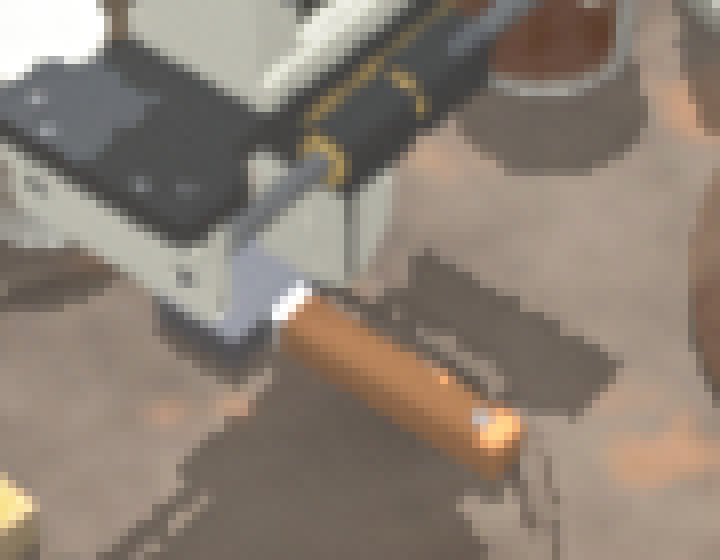

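```bash
python3 - <<'E'
from h import *
o=r.observe();s=r.snapshot('wrist');P=cloud(s,o)
M=R.from_rotvec(o['eef_rot']).as_matrix()
for (u,v) in [(272,257),(262,263),(250,275),(320,269),(284,257),(250,262)]:
    print(u,v,((P[v,u]-o['eef_pos'])@M*1000).round(1))
s2=r.snapshot('scene');V=s2['view']
for z in (.005,.02,.03,.045,.06,.08):
    p=V@np.r_[o['eef_pos'][:2],z,1];print(z,s2['fx']*p[0]/p[2]+s2['cx'],s2['fy']*p[1]/p[2]+s2['cy'],p[2])
P2=cloud(s2)
for (u,v) in [(284,164),(280,160),(283,160),(285,155)]: print(u,v,P2[v,u])
E
```

```text
272 257 [ 10.9  -5.2 -40.5]
262 263 [ 10.7  -9.4 -46.2]
250 275 [ 11.3 -13.6 -58.5]
320 269 [ 11.4  15.1 -53.4]
284 257 [  9.4   0.2 -37.2]
250 262 [-15.1 -19.8   8.3]
0.005 280.121574643373 172.97811822126357 0.9633182711483916
0.02 280.0190121619074 168.69481986232447 0.9515424099440617
0.03 279.94921514514044 165.77989967801537 0.9436918358078417
0.045 279.8423147002217 161.31543573615818 0.9319159746035117
0.06 279.73267805288395 156.73670026768133 0.9201401133991818
0.08 279.5820548164607 150.4462492940816 0.9044389651267418
284 164 [0.568132   0.18162642 0.04377435]
280 160 [0.55530463 0.17728704 0.06692977]
283 160 [0.56677035 0.18377099 0.05579008]
285 155 [0.57246605 0.18411205 0.06884847]
```

```bash
python3 - <<'E'
from h import *
for f in ['w1.npy']:
    s,o=np.load(f,allow_pickle=True);P=cloud(s,o);M=R.from_rotvec(o['eef_rot']).as_matrix()
    T=(P-o['eef_pos'])@M*1000
    m=(T[...,2]<20)&(T[...,2]>-120)&(s['range_z']>0)
    for z in range(-110,20,10):
        q=m&(abs(T[...,2]-z)<5); 
        if q.sum(): print(z,q.sum(),'x',np.percentile(T[q][:,0],[2,98]).round(),'y',np.percentile(T[q][:,1],[2,50,98]).round())
o=r.observe();s=r.snapshot('wrist');P=cloud(s,o);M=R.from_rotvec(o['eef_rot']).as_matrix();T=(P-o['eef_pos'])@M*1000
print('now')
for z in range(-110,-10,6):
        q=(abs(T[...,2]-z)<3)&(abs(T[...,1])<40)&(s['range_z']>0)
        if q.sum(): print(z,q.sum(),'x',np.percentile(T[q][:,0],[2,98]).round(),'y',np.percentile(T[q][:,1],[2,50,98]).round())
E
python3 - <<'E'
import sys;sys.path.insert(0,'.')
import os;os.chdir('.')
from h import *
s=r.snapshot('wrist');save('w5',cv2.resize(s['frame'][200:400,200:370],None,fx=4,fy=3))
E
```

```text
-110 6607 x [ 4. 37.] y [-70. -14.  68.]
-100 1347 x [-8. 12.] y [-49. -48.  48.]
-90 889 x [-11.   4.] y [-49. -48.  48.]
-80 1581 x [-10.  11.] y [-62. -46.  61.]
-70 1645 x [ 3. 11.] y [-63.  45.  62.]
-60 1555 x [-4. 11.] y [-63.  45.  61.]
-50 1393 x [-8. 11.] y [-62.  45.  60.]
-40 812 x [-9. 11.] y [-56. -46.  54.]
-30 2 x [1. 8.] y [45. 45. 45.]
now
-110 2653 x [30. 37.] y [-30.  -3.  29.]
-104 304 x [ 2. 36.] y [-29.   2.  29.]
-98 3 x [3. 4.] y [-3. -3.  2.]
-92 28 x [-10.  -5.] y [-3. -3.  2.]
-86 7 x [-8. -3.] y [-3.  1.  2.]
-80 194 x [-9. 10.] y [-3. -1.  2.]
-74 113 x [ 9. 12.] y [-4.  0.  3.]
-68 1586 x [  9. 109.] y [-22.  -2.  17.]
-62 4497 x [ 11. 109.] y [-22.  -2.  17.]
-56 685 x [  9. 100.] y [-17.  -1.  16.]
-50 565 x [-7. 12.] y [-16.  -1.  15.]
-44 340 x [ 7. 12.] y [-13.  -1.  12.]
-38 179 x [ 9. 96.] y [-8. -1.  7.]
-32 64 x [94. 98.] y [-12.  -1.   9.]
-26 65 x [94. 99.] y [-14.  -1.  11.]
-20 60 x [ 94. 100.] y [-16.  -1.  13.]
-14 68 x [ 2. 99.] y [-16.  -1.  11.]
```

View pics/w5.png

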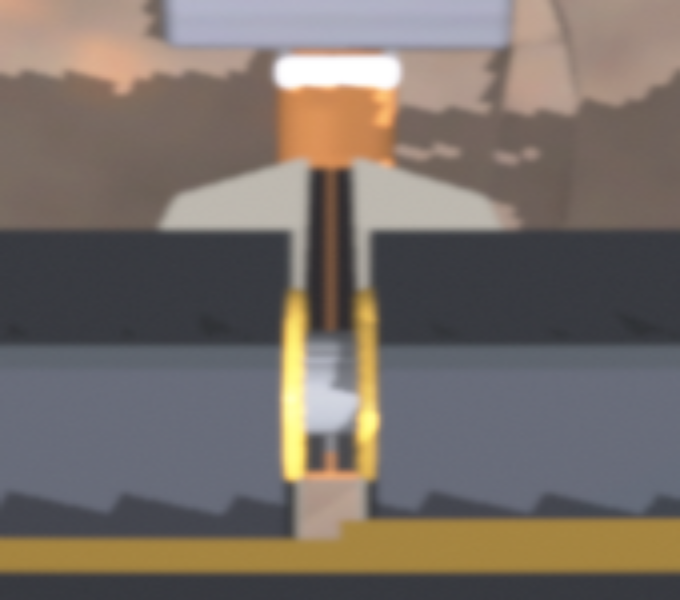

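The wrist and scene depths both show the fingertips ending about 37 mm short of the reported TCP. The fingers shut in the air above the handle and the scraper did not move. I'll reopen, then go down by the true tip height.

>>> apply_moves:
  commands:
    - [0.5, [0, 0.08, 0], 0]
    - [0.5, [0, 0, 0], 0]
    - [0.5, [0, 0, 0], 0]
    - [0.5, [0, 0, 0], 0]
    - [0.5, [0, 0, 0], 0]
    - [0.5, [0, 0, 0], 0]
    - [0.5, [0, 0, 1.0], 0]
    - [0.5, [0, 0, 1.0], 0]
    - [0.5, [0, 0, 0.8], 0]
    - [0.5, [0, 0, 0], 0]
    - [0.5, [0, 0, 0], 0]
    - [0.5, [0, 0, 0], 0]

```text
time: 5.62
eef_pos: [0.5642, 0.1935, -0.0231]
eef_rot: [-1.795, -2.578, 0.001]
contact_force: [-0.5, -0.3, -0.1]
finger_gap: 0.499
```

```bash
python3 - <<'E'
from h import *
go(.5643,.1935,-.0305,20.3)
o=r.observe();s=r.snapshot('wrist');save('w6',s['frame']);P=cloud(s,o)
M=R.from_rotvec(o['eef_rot']).as_matrix();T=(P-o['eef_pos'])@M*1000
for z in range(-50,-20,3):
        q=(abs(T[...,2]-z)<1.5)&(abs(T[...,1])<45)&(abs(T[...,1])>20)&(s['range_z']>0)&(abs(T[...,0])<14)
        if q.sum(): print(z,q.sum(),'x',np.percentile(T[q][:,0],[2,98]).round(),'y',np.percentile(T[q][:,1],[2,50,98]).round())
E
```

```text
t 5.62 pos [ 0.5642  0.1935 -0.0231] jaw 20.29 F [-0.46 -0.33 -0.08] gap 45.9 tilt 0.02
shift cm [-0.    0.01  0.74] n 0.7
turn -0.01
shift if turned first [-0.    0.01  0.74]
-50 325 x [-7. 12.] y [-39.  22.  38.]
-47 301 x [-8. 11.] y [-38. -23.  36.]
-44 242 x [-8. 11.] y [-34.  22.  34.]
-41 197 x [-9. 11.] y [-32. -23.  31.]
-38 149 x [-8. 11.] y [-29. -23.  28.]
-35 24 x [-9. 11.] y [-26.  23.  26.]
-29 5 x [-10.  10.] y [22. 24. 32.]
-26 406 x [-13.  14.] y [22. 26. 33.]
-23 32 x [-6. 14.] y [-42.  24.  36.]
```

View pics/w6.png

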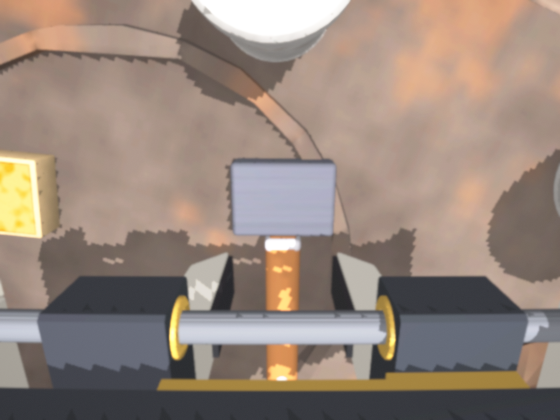

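>>> apply_moves:
  commands:
    - [0.5, [0, 0, 0.6], 0]
    - [0.5, [0, 0, 0], 0]
    - [0.5, [0, 0, 0], 0]
    - [0, [0, 0, 0], 0]
    - [0, [0, 0, 0], 0]
    - [0, [0, 0, 0], 0]
    - [0, [0, 0, 0], 0]
    - [0, [0, 0, 0], 0]
    - [0, [0, 0, 0], 0]
    - [0, [0, 0, 0], 0]
  grip_force: 25

```text
time: 6.5
eef_pos: [0.5642, 0.1936, -0.0288]
eef_rot: [1.795, 2.578, 0.0]
contact_force: [-0.8, -0.1, 1.2]
finger_gap: 0.174
```

```bash
python3 - <<'E'
from h import *
go(.5643,.1935,-.0305,20.3)
o=r.observe();s=r.snapshot('wrist');save('w7',s['frame'])
E
```

```text
t 6.5 pos [ 0.5642  0.1936 -0.0288] jaw 20.3 F [-0.83 -0.15  1.16] gap 16.0 tilt 0.01
shift cm [-0.02  0.    0.17] n 0.2
turn -0.0
shift if turned first [-0.02  0.    0.17]
```

View pics/w7.png

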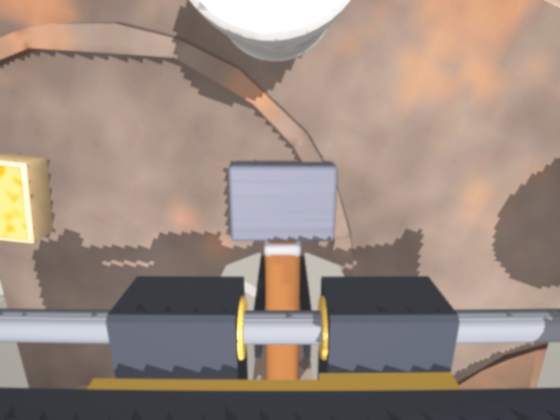

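>>> apply_moves:
  commands:
    - [0, [0, 0, -1.0], 0]
    - [0, [0, 0, -3.0], 0]
    - [0, [0, 0, -3.0], 0]
    - [0, [0, 0, -3.0], 0]
    - [0, [0, 0, -1.0], 0]
    - [0, [0, 0, 0], 0]

```text
time: 7.05
eef_pos: [0.5661, 0.1943, 0.0844]
eef_rot: [1.794, 2.576, 0.007]
contact_force: [1.2, 0.8, -1.4]
finger_gap: 0.168
```

```bash
python3 - <<'E'
from h import *
go(.43,-.04,.08,-7)
o=r.observe();s=r.snapshot('scene');save('s7',s['frame'])
E
```

```text
t 7.05 pos [0.5661 0.1943 0.0844] jaw 20.29 F [ 1.17  0.78 -1.43] gap 15.5 tilt 0.31
shift cm [-17.25 -20.89   0.32] n 27.1
turn 27.29
shift if turned first [-24.91 -10.66   0.32]
```

View pics/s7.png

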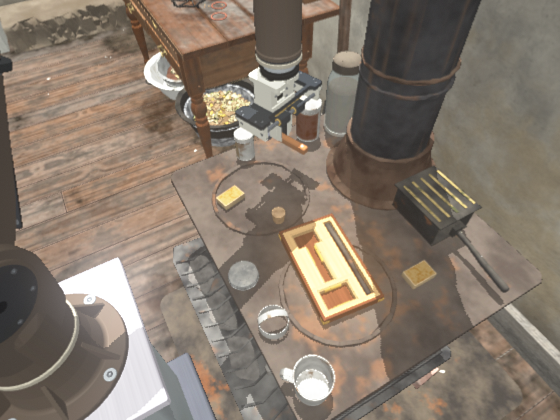

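>>> apply_moves:
  commands:
    - [0, [-1.0, -1.2, 0], 0]
    - [0, [-2.0, -2.4, 0], 0]
    - [0, [-2.5, -3.0, 0], 0]
    - [0, [-2.5, -3.0, 0], 0]
    - [0, [-2.5, -3.0, 0], 0]
    - [0, [-2.5, -3.0, 0], 0]
    - [0, [-2.0, -2.4, 0], 0]
    - [0, [-1.5, -1.8, 0], 0]
    - [0, [-0.7, -1.0, 0], 0]
    - [0, [0, 0, 0], 6.0]
    - [0, [0, 0, 0], 6.0]
    - [0, [0, 0, 0], 6.0]
    - [0, [0, 0, 0], 5.0]
    - [0, [0, 0, 0], 4.3]
    - [0, [0, 0, 0], 0]
    - [0, [0, 0, 0], 0]
    - [0, [0, 0, 0], 0]
    - [0, [0, 0, 0], 0]

```text
time: 8.6
eef_pos: [0.4286, -0.0397, 0.0809]
eef_rot: [-2.351, -2.084, 0.001]
contact_force: [-0.3, -0.6, -1.2]
finger_gap: 0.17
```

```bash
python3 - <<'E'
from h import *
go(.43,-.04,.08,-7)
o=r.observe();s=r.snapshot('wrist');save('w8',s['frame']);np.save('w8.npy',[s,o],allow_pickle=True)
E
```

```text
t 8.6 pos [ 0.4286 -0.0397  0.0809] jaw -6.88 F [-0.31 -0.6  -1.25] gap 15.7 tilt 0.03
shift cm [-0.02  0.14  0.09] n 0.2
turn 0.12
shift if turned first [-0.02  0.14  0.09]
```

View pics/w8.png

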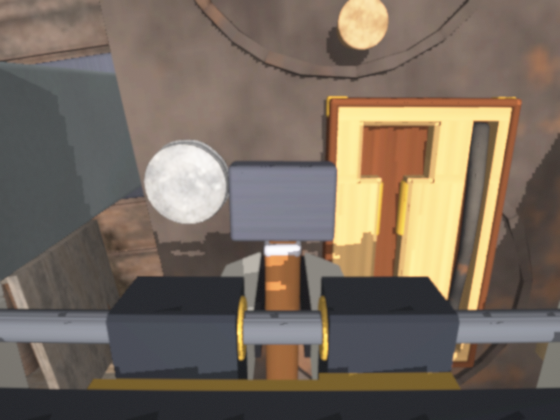

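```bash
python3 - <<'E'
from h import *
s,o=np.load('w8.npy',allow_pickle=True)
save('w8c',cv2.resize(s['frame'][90:280,315:525],None,fx=3.6,fy=3.1,interpolation=cv2.INTER_CUBIC))
E
```

```text
(no output)
```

View pics/w8c.png

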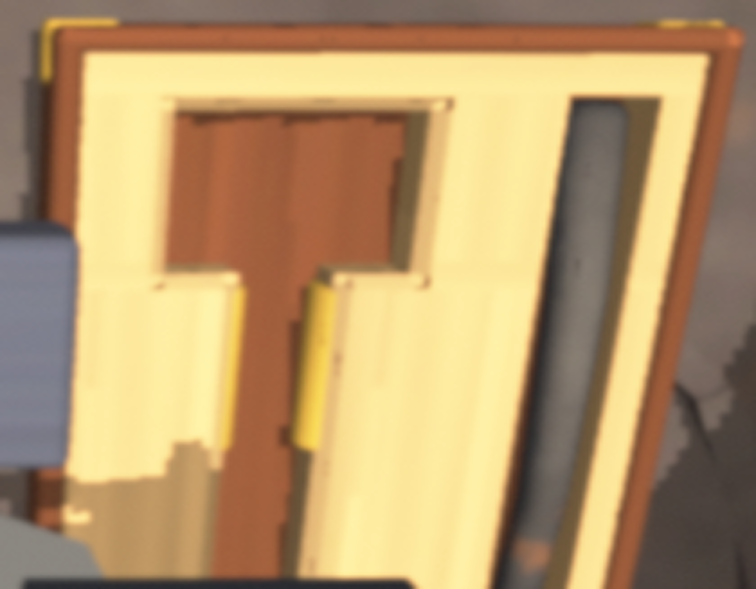

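```bash
cat >> h.py <<'E'
def fit2d(A,B):
    """rigid: B = Rot A + t  (mm) ; returns deg, t, residuals"""
    A=np.array(A,float);B=np.array(B,float);a=A-A.mean(0);b=B-B.mean(0)
    th=np.arctan2((a[:,0]*b[:,1]-a[:,1]*b[:,0]).sum(),(a*b).sum());c,s=np.cos(th),np.sin(th);Rm=np.array([[c,-s],[s,c]])
    t=B.mean(0)-Rm@A.mean(0);return np.degrees(th),t,(B-A@Rm.T-t)
E
python3 - <<'E'
from h import *
s,o=np.load('w8.npy',allow_pickle=True)
f=lambda L:np.array([(315+x/3.6,90+y/3.1) for x,y in L])
B=onplane(s,f([(166,98),(453,98),(155,288),(428,287)]),.020,o)[:,:2]*1000
A=[(-43.5,93),(11.5,93),(-43.5,50),(11.5,50)]
print(B.round(1)); th,t,res=fit2d(A,B);print(th,t,res.round(1))
C=onplane(s,f([(58,28),(742,33)]),.022,o)[:,:2]*1000
print(C.round(1),np.linalg.norm(C[0]-C[1]),np.degrees(np.arctan2(*(C[1]-C[0])[::-1])))
c=np.cos(np.radians(th));s_=np.sin(np.radians(th));Rm=np.array([[c,-s_],[s_,c]])
print('seat scraper',Rm@[-16,9.5]+t,'rim corners pred',Rm@[-64,108]+t,Rm@[64,108]+t)
P=cloud(s,o);print('insert z',np.median(P[200:250,345:360,2]),'stove',np.median(P[70:85,300:330,2]))
E
```

```text
[[487.7  15.6]
 [540.8   9.4]
 [483.1 -26.1]
 [536.1 -32.2]]
-6.538784306509596 [519.67425311 -81.20293849] [[ 0.6 -0.6]
 [-0.9 -0.5]
 [ 0.9  0.5]
 [-0.7  0.6]]
[[468.8  32.5]
 [593.2  17.2]] 125.30595043200947 -6.995921130093751
seat scraper [504.86015275 -69.942724  ] rim corners pred [468.38915419  33.38256944] [595.55651409  18.8064734 ]
insert z 0.018728863643164784 stove -0.0016574183026304146
```

```bash
python3 - <<'E'
from h import *
s,o=np.load('w8.npy',allow_pickle=True)
M=R.from_rotvec(o['eef_rot']).as_matrix()
H,S,V=masks(s)
sm=big((H>100)&(H<135)&(S>20)&(V>50)&(V<190),(222,150,345,245))
c=max(cv2.findContours(sm.astype(np.uint8),cv2.RETR_EXTERNAL,cv2.CHAIN_APPROX_NONE)[0],key=len)[:,0]
print('px bbox',cv2.boundingRect(c))
w=onplane(s,c,.0809+.0428,o); T=(w-o['eef_pos'])@M*1000
(cx,cy),(a,b),an=cv2.minAreaRect(T[:,:2].astype(np.float32));print('head in tool',cx,cy,a,b,an)
hm=big((H<25)&(S>120)&(V>60),(262,250,305,278))
v,u=np.nonzero(hm);w=onplane(s,np.c_[u,v],.0809+.0448,o);T=(w-o['eef_pos'])@M*1000
print('handle y',np.percentile(T[:,1],[1,99]),T[:,0].min(),T[:,0].max())
P=cloud(s,o);print('head depth z',np.median(P[180:225,250:320,2]),[np.median(P[v,250:320,2]).round(4) for v in (170,200,230)],'exp .1237')
x,y=(505.1+25*np.sin(np.radians(6.8)))/1000,(-69.9+25*np.cos(np.radians(6.8)))/1000
go(x,y,.0,-6.8)
E
```

```text
px bbox (229, 162, 106, 79)
head in tool 36.9022216796875 -0.7743301391601562 34.2194709777832 43.89044189453125 0.03239123523235321
handle y [-8.14841106  6.89914692] 2.9162503794652403 13.117157336316946
head depth z 0.12238469686337236 [np.float64(0.1224), np.float64(0.1224), np.float64(0.1223)] exp .1237
t 8.65 pos [ 0.4286 -0.0398  0.0809] jaw -6.91 F [ 0.71  0.76 -1.39] gap 16.1 tilt 0.02
shift cm [0.43 7.95 8.09] n 11.4
turn -0.11
shift if turned first [0.41 7.95 8.09]
```

>>> apply_moves:
  commands:
    - [0, [0.05, 1.0, 0.3], 0]
    - [0, [0.1, 2.0, 1.0], 0]
    - [0, [0.1, 2.0, 1.0], 0]
    - [0, [0.1, 1.95, 1.0], 0]
    - [0, [0.08, 1.0, 1.0], 0]
    - [0, [0, 0, 0.8], 0]
    - [0, [0, 0, 0], 0]
    - [0, [0, 0, 0], 0]
    - [0, [0, 0, 0], 0]

```text
time: 9.4
eef_pos: [0.5075, -0.0454, 0.0303]
eef_rot: [-2.353, -2.081, 0.0]
contact_force: [-0.7, -0.0, -2.3]
finger_gap: 0.171
```

```bash
python3 - <<'E'
from h import *
go(.5081,-.0451,.0,-6.8)
o=r.observe();s=r.snapshot('wrist');save('w9',s['frame']);np.save('w9.npy',[s,o],allow_pickle=True)
E
```

```text
t 9.4 pos [ 0.5075 -0.0454  0.0303] jaw -7.02 F [-0.74 -0.   -2.32] gap 15.7 tilt 0.03
shift cm [0.04 0.06 3.03] n 3.0
turn -0.22
shift if turned first [0.04 0.06 3.03]
```

View pics/w9.png

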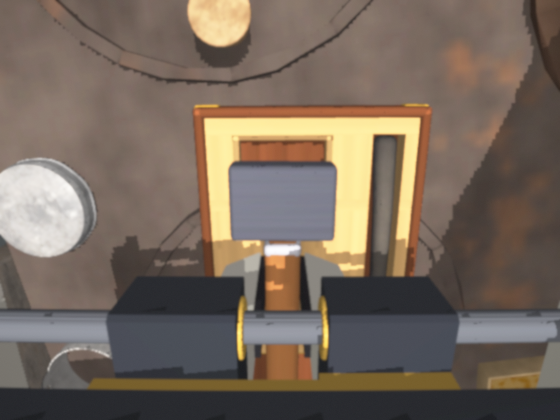

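```bash
python3 - <<'E'
from h import *
s,o=np.load('w9.npy',allow_pickle=True)
M=R.from_rotvec(o['eef_rot']).as_matrix()
save('w9c',cv2.resize(s['frame'][95:175,190:440],None,fx=3.2,fy=4,interpolation=cv2.INTER_CUBIC))
for n,L,z in [('chamf',[(233,136),(332,136)],.020),('rim',[(195,110),(429,110)],.022)]:
    T=(onplane(s,L,z,o)-o['eef_pos'])@M*1000;print(n,T.round(1))
E
```

```text
chamf [[ 58.3 -27.   10.3]
 [ 58.3  26.4  10.3]]
rim [[ 72.1 -46.2   8.4]
 [ 72.2  76.7   8.3]]
```

View pics/w9c.png

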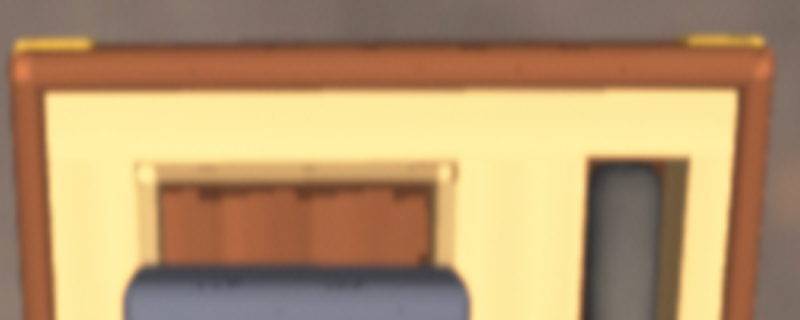

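>>> apply_moves:
  commands:
    - [0, [0, 0.04, 1.0], 0]
    - [0, [0, 0, 1.0], 0]
    - [0, [0, 0, 1.0], 0]
    - [0, [0, 0, 0.5], 0]
    - [0, [0, 0, 0.2], 0]
    - [0, [0, 0, 0.2], 0]
    - [0, [0, 0, 0.2], 0]
    - [0, [0, 0, 0.1], 0]
    - [0, [0, 0, 0], 0]
    - [0, [0, 0, 0], 0]

```text
time: 10.28
eef_pos: [0.5088, -0.0452, -0.0116]
eef_rot: [2.353, 2.082, 0.001]
contact_force: [0.9, 1.1, -1.1]
finger_gap: 0.166
```

```bash
python3 - <<'E'
from h import *
go(.5081,-.0451,-.0128,-6.8)
o=r.observe();s=r.snapshot('wrist');save('w10',s['frame']);np.save('w10.npy',[s,o],allow_pickle=True)
E
```

```text
t 10.28 pos [ 0.5088 -0.0452 -0.0116] jaw -6.99 F [ 0.94  1.11 -1.09] gap 15.3 tilt 0.03
shift cm [-0.   -0.07  0.12] n 0.1
turn -0.19
shift if turned first [-0.   -0.07  0.12]
```

View pics/w10.png

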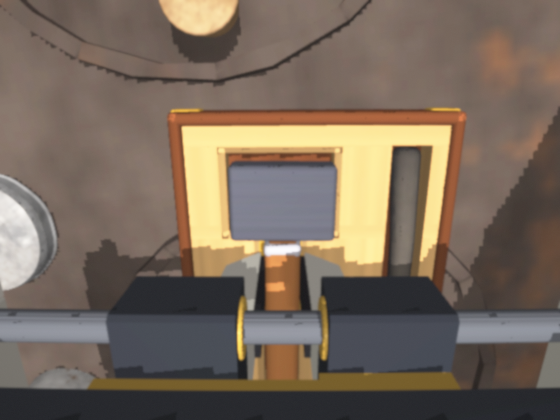

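>>> apply_moves:
  commands:
    - [0, [0, 0, 0.08], 0]
    - [0, [0, 0, 0.04], 0]
    - [0, [0, 0, 0], 0]
    - [0, [0, 0, 0], 0]

```text
time: 10.67
eef_pos: [0.5087, -0.0449, -0.0129]
eef_rot: [-2.352, -2.082, -0.001]
contact_force: [-0.8, 3.3, 5.9]
finger_gap: 0.166
```

>>> apply_moves:
  commands:
    - [0.33, [0, 0, 0], 0]
    - [0.33, [0, 0, 0], 0]
    - [0.33, [0, 0, 0], 0]
    - [0.33, [0, 0, 0], 0]
    - [0.33, [0, 0, -1.0], 0]
    - [0.33, [0, 0, -1.0], 0]
    - [0.33, [0, 0, -0.5], 0]
    - [0.33, [0, 0, 0], 0]
    - [0.33, [0, 0, 0], 0]

```text
time: 11.42
eef_pos: [0.5091, -0.0452, 0.0126]
eef_rot: [2.352, 2.081, 0.002]
contact_force: [-0.1, 0.4, 0.2]
finger_gap: 0.33
```

```bash
python3 - <<'E'
from h import *
go(.5081,-.0451,-.0128,-6.8)
o=r.observe();s=r.snapshot('wrist');save('w11',s['frame']);np.save('w11.npy',[s,o],allow_pickle=True)
P=cloud(s,o);M=R.from_rotvec(o['eef_rot']).as_matrix()
s2=r.snapshot('scene');save('s11',cv2.resize(s2['frame'][190:340,250:420],None,fx=4,fy=4,interpolation=cv2.INTER_CUBIC))
E
```

```text
t 11.42 pos [ 0.5091 -0.0452  0.0126] jaw -6.99 F [-0.09  0.37  0.21] gap 30.3 tilt 0.09
shift cm [-0.01 -0.11  2.54] n 2.5
turn -0.19
shift if turned first [-0.01 -0.11  2.54]
```

View pics/w11.png

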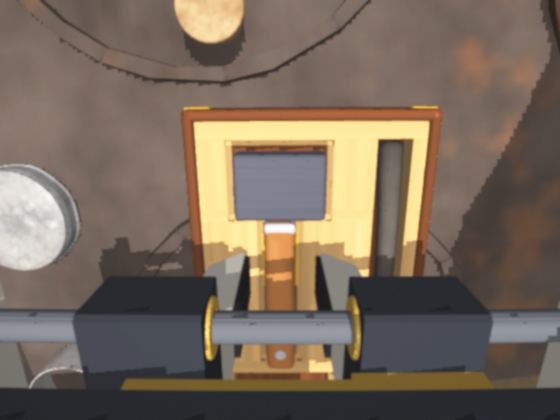

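View pics/s11.png

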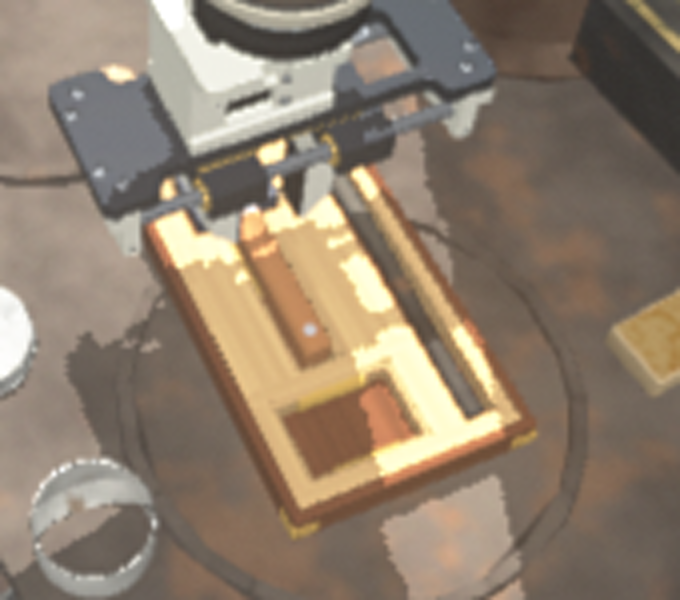

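>>> apply_moves:
  commands:
    - [0, [-0.4, -0.08, 0], 0]
    - [0, [0, 0, 0], 0]
    - [0, [0, 0, 0], 0]
    - [0, [0, 0, 0], 0]
    - [0, [0, 0, 0], 0]
    - [0, [0, 0, 0.7], 0]
    - [0, [0, 0, 0.6], 0]
    - [0, [0, 0, 0.2], 0]
    - [0, [0, 0, 0.2], 0]
    - [0, [0, 0, 0], 0]
    - [0, [0, 0, 0], 0]

```text
time: 12.43
eef_pos: [0.5072, -0.0492, -0.0052]
eef_rot: [-2.353, -2.081, 0.0]
contact_force: [-0.2, 0.5, -0.6]
finger_gap: 0.004
```

>>> apply_moves:
  commands:
    - [0, [0, 0, 0.1], 0]
    - [0, [0, 0, 0.1], 0]
    - [0, [0, 0, 0.1], 0]
    - [0, [0, 0, 0], 0]
    - [0, [0, 0, 0], 0]

```text
time: 12.85
eef_pos: [0.5076, -0.0493, -0.0078]
eef_rot: [2.353, 2.081, 0.001]
contact_force: [0.3, -0.2, 4.5]
finger_gap: 0.004
```

>>> apply_moves:
  commands:
    - [0, [0, 0, 0.15], 0]
    - [0, [0, 0, 0.15], 0]
    - [0, [0, 0, 0.15], 0]
    - [0, [0, 0, 0], 0]
    - [0, [0, 0, 0], 0]

```text
time: 13.27
eef_pos: [0.5069, -0.0491, -0.0129]
eef_rot: [-2.353, -2.081, 0.001]
contact_force: [0.7, 0.0, -0.3]
finger_gap: 0.002
```

>>> apply_moves:
  commands:
    - [0, [0, 0, 0.1], 0]
    - [0, [0, 0, 0.1], 0]
    - [0, [0, 0, 0.1], 0]
    - [0, [0, 0, 0], 0]
    - [0, [0, 0, 0], 0]

```text
time: 13.68
eef_pos: [0.5072, -0.0491, -0.0149]
eef_rot: [-2.353, -2.081, -0.001]
contact_force: [-3.8, 0.4, 17.4]
finger_gap: 0.005
```

>>> apply_moves:
  commands:
    - [0, [0, 0, -0.5], 0]
    - [0, [0, 0, -1.5], 0]
    - [0, [0, 0, -2.5], 0]
    - [0, [0, 0, -3.0], 0]
    - [0, [0, 0, -2.5], 0]
    - [0, [0, 0, 0], 0]
    - [0, [0, 0, 0], 0]
    - [0, [0, 0, 0], 0]

```text
time: 14.35
eef_pos: [0.5068, -0.0489, 0.0839]
eef_rot: [-2.352, -2.082, 0.0]
contact_force: [-0.7, 0.3, -0.3]
finger_gap: 0.006
```

```bash
cat > lev.py <<'E'
from h import *
def level(s,o,c,yaw,org):
    P=cloud(s,o);a=np.radians(yaw);ux=np.array([np.cos(a),np.sin(a)]);uy=np.array([-ux[1],ux[0]])
    d=P[...,:2]*1000-np.array(org);X=d@ux;Y=d@uy;Z=P[...,2]*1000
    return X,Y,Z
E
python3 - <<'E'
from lev import *
go(.5081,-.0451,-.0128,-6.8)
o=r.observe();s=r.snapshot('wrist');save('w12',s['frame'])
X,Y,Z=level(s,o,None,-6.8,(519.9,-81.2))
def med(x0,x1,y0,y1): 
    q=(X>x0)&(X<x1)&(Y>y0)&(Y<y1);return np.round([np.median(Z[q]),Z[q].std(),q.sum()],1)
print('insert L',med(-58,-48,0,80),'R',med(4,18,0,40))
print('head',med(-35,3,58,70),med(-35,3,75,86),med(-35,-26,58,86),med(-6,3,58,86))
for y in range(-35,50,10): print('handle',y,med(-21,-11,y,y+8))
E
```

```text
t 14.35 pos [ 0.5068 -0.0489  0.0839] jaw -6.98 F [-0.69  0.33 -0.27] gap 0.6 tilt 0.04
shift cm [0.39 0.09 9.67] n 9.7
turn -0.18
shift if turned first [0.39 0.09 9.67]
insert L [ 203.1   91.6 4630. ] R [1.87e+01 7.00e-01 9.78e+02]
head [  206.1    48.5 12765. ] [1.86e+01 7.00e-01 8.96e+02] [ 205.8   66.4 3549. ] [ 205.6   66.6 3516. ]
handle -35 [nan nan  0.]
handle -25 [nan nan  0.]
handle -15 [nan nan  0.]
handle -5 [ 20.7   0.6 120. ]
handle 5 [ 20.7   0.6 135. ]
handle 15 [ 21.3  70.  232. ]
handle 25 [ 21.1  66.8 240. ]
handle 35 [ 138.4   43.3 1177. ]
handle 45 [211.2  71.9 993. ]
  return _methods._mean(a, axis=axis, dtype=dtype,
  ret = ret.dtype.type(ret / rcount)
  ret = _var(a, axis=axis, dtype=dtype, out=out, ddof=ddof,
  arrmean = um.true_divide(arrmean, div, out=arrmean,
  ret = ret.dtype.type(ret / rcount)
```

View pics/w12.png

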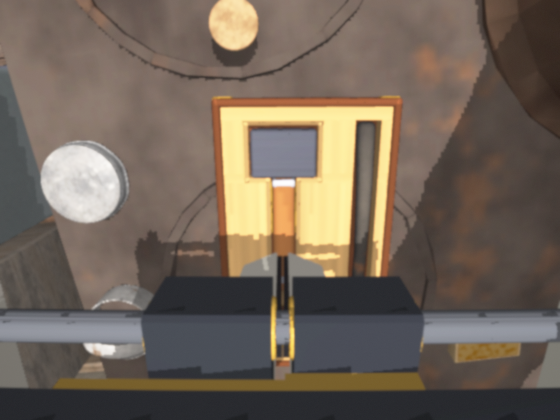

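```bash
python3 - <<'E'
from lev import *
go(.424,.183,.08,-75);print(r.observe()['joints'].round(2))
E
```

```text
t 14.4 pos [ 0.5064 -0.049   0.0835] jaw -6.99 F [-0.41 -0.08  0.26] gap 0.7 tilt 0.1
shift cm [ 22.02 -11.     0.36] n 24.6
turn 68.01
shift if turned first [ -1.96 -24.54   0.36]
[-0.43  0.41  0.56  2.01 -0.3   0.8   0.18]
```

>>> apply_moves:
  commands:
    - [0.6, [1.2, -0.6, 0], 0]
    - [0.6, [2.4, -1.2, 0], 0]
    - [0.6, [2.8, -1.4, 0], 0]
    - [0.6, [3.0, -1.5, 0], 0]
    - [0.6, [3.0, -1.5, 0], 0]
    - [0.6, [3.0, -1.5, 0], 0]
    - [0.6, [2.8, -1.4, 0], 0]
    - [0.6, [2.4, -1.2, 0], 0]
    - [0.6, [1.4, -0.7, 0], 0]
    - [0.6, [0, 0, 0], 6.8]
    - [0.6, [0, 0, 0], 6.8]
    - [0.6, [0, 0, 0], 6.8]
    - [0.6, [0, 0, 0], 6.8]
    - [0.6, [0, 0, 0], 6.8]
    - [0.6, [0, 0, 0], 6.8]
    - [0.6, [0, 0, 0], 6.8]
    - [0.6, [0, 0, 0], 6.8]
    - [0.6, [0, 0, 0], 6.8]
    - [0.6, [0, 0, 0], 6.8]

```text
time: 15.98
eef_pos: [0.4242, 0.182, 0.0834]
eef_rot: [3.115, 0.4, -0.003]
contact_force: [0.9, -0.5, 0.1]
finger_gap: 0.6
```

>>> apply_moves:
  commands:
    - [0.6, [0, 0, 0], 0]
    - [0.6, [0, 0, 0], 0]
    - [0.6, [0, 0, 0], 0]
    - [0.6, [0, 0, 0], 0]

```text
time: 16.32
eef_pos: [0.4247, 0.1824, 0.0841]
eef_rot: [3.114, 0.414, -0.001]
contact_force: [-0.1, -1.0, -0.7]
finger_gap: 0.601
```

```bash
python3 - <<'E'
from lev import *
go(.424,.183,.08,-75);print(r.observe()['joints'].round(2))
o=r.observe();s=r.snapshot('wrist');save('w13',s['frame']);np.save('w13.npy',[s,o],allow_pickle=True)
E
```

```text
t 16.32 pos [0.4247 0.1824 0.0841] jaw -74.85 F [-0.12 -0.96 -0.66] gap 55.3 tilt 0.04
shift cm [-0.05 -0.07  0.41] n 0.4
turn 0.15
shift if turned first [-0.05 -0.07  0.41]
[-1.18  0.39  0.87  2.13 -0.42  0.79 -1.35]
```

View pics/w13.png

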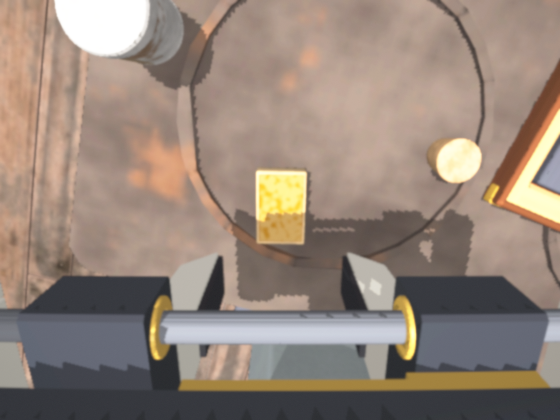

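```bash
python3 - <<'E'
from lev import *
s,o=np.load('w13.npy',allow_pickle=True);M=R.from_rotvec(o['eef_rot']).as_matrix()
H,S,V=masks(s)
bm=big((H>12)&(H<34)&(S>95)&(V>90),(235,155,325,255))
im=s['frame'].copy();im[bm]=(0,255,0);save('m13',cv2.resize(im[140:270,220:340],None,fx=4,fy=4))
c=max(cv2.findContours(bm.astype(np.uint8),cv2.RETR_EXTERNAL,cv2.CHAIN_APPROX_NONE)[0],key=len)[:,0]
T=(onplane(s,c,.016,o)-o['eef_pos'])@M*1000
print(cv2.minAreaRect(T[:,:2].astype(np.float32)),cv2.boundingRect(c))
P=cloud(s,o);print(np.median(P[180:235,265:297,2]))
E
```

```text
((-2.8045120239257812, -2.3387680053710938), (53.264076232910156, 36.17927551269531), 0.0632668137550354) (255, 175, 49, 70)
0.01445004951804596
```

View pics/m13.png

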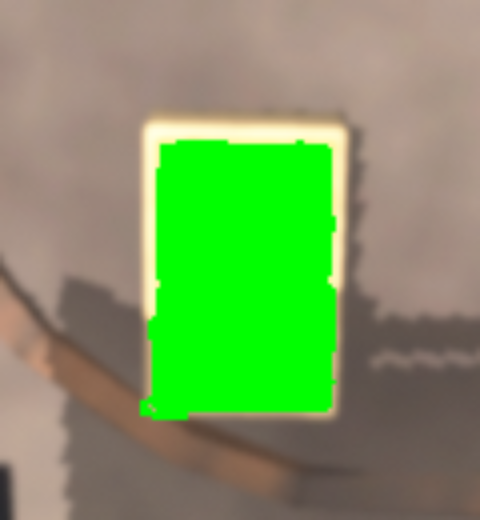

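```bash
python3 - <<'E'
from lev import *
s,o=np.load('w13.npy',allow_pickle=True);M=R.from_rotvec(o['eef_rot']).as_matrix()
def t(L,z): return ((onplane(s,L,z,o)-o['eef_pos'])@M*1000).round(1)
L=[(220+x/4,140+y/4) for x,y in [(143,413),(337,413),(143,118),(348,118),(152,145)]]
print(t(L,.016));print(t(L,0))
E
```

```text
[[-28.8 -19.9  68.2]
 [-28.8  16.8  68.2]
 [ 27.8 -18.6  68.1]
 [ 27.8  17.8  68.1]
 [ 22.9 -17.1  68.1]]
[[-35.6 -21.1  84.2]
 [-35.6  17.8  84.2]
 [ 24.5 -19.8  84.1]
 [ 24.5  18.9  84.1]
 [ 19.3 -18.2  84.1]]
```

>>> apply_moves:
  commands:
    - [0.6, [-0.05, -0.1, 1.5], 0.6]
    - [0.6, [0, 0, 3.0], 0]
    - [0.6, [0, 0, 3.0], 0]
    - [0.6, [0, 0, 2.0], 0]
    - [0.6, [0, 0, 1.0], 0]
    - [0.6, [0, 0, 0.5], 0]
    - [0.6, [0, 0, 0.2], 0]
    - [0.6, [0, 0, 0], 0]
    - [0.6, [0, 0, 0], 0]
    - [0.6, [0, 0, 0], 0]

```text
time: 17.2
eef_pos: [0.4249, 0.1839, -0.0267]
eef_rot: [-3.116, -0.394, -0.002]
contact_force: [-0.5, -0.6, -0.6]
finger_gap: 0.599
```

```bash
python3 - <<'E'
from lev import *
go(.4242,.1833,-.0284)
o=r.observe();s=r.snapshot('wrist');save('w14',s['frame'])
E
```

```text
t 17.2 pos [ 0.4249  0.1839 -0.0267] jaw -75.59 F [-0.48 -0.6  -0.65] gap 55.1 tilt 0.1
shift cm [-0.08  0.04  0.17] n 0.2
```

View pics/w14.png

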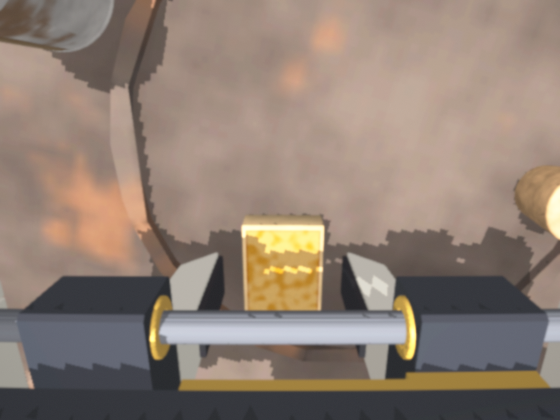

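>>> apply_moves:
  commands:
    - [0, [0, 0, 0.15], 0]
    - [0, [0, 0, 0], 0]
    - [0, [0, 0, 0], 0]
    - [0, [0, 0, 0], 0]
    - [0, [0, 0, 0], 0]
    - [0, [0, 0, 0], 0]
  grip_force: 20

```text
time: 17.75
eef_pos: [0.4242, 0.1835, -0.029]
eef_rot: [-3.117, -0.394, -0.0]
contact_force: [-0.0, 0.0, 2.3]
finger_gap: 0.388
```

>>> apply_moves:
  commands:
    - [0, [0, 0, 0], 0]
    - [0, [0, 0, -1.0], 0]
    - [0, [0, 0, -3.0], 0]
    - [0, [0, 0, -3.0], 0]
    - [0, [0, 0, -3.0], 0]
    - [0, [0, 0, -1.0], 0]
    - [0, [0, 0, 0], 0]
    - [0, [0, 0, 0], 0]

```text
time: 18.42
eef_pos: [0.4241, 0.1839, 0.0812]
eef_rot: [-3.116, -0.395, -0.001]
contact_force: [0.2, -0.2, -1.1]
finger_gap: 0.392
```

```bash
python3 - <<'E'
from lev import *
go(.4957,-.1493,.08,-96.8)
o=r.observe();s=r.snapshot('wrist');save('w15',s['frame']);np.save('w15.npy',[s,o],allow_pickle=True)
save('w15c',cv2.resize(s['frame'][190:290,220:350],None,fx=5,fy=5,interpolation=cv2.INTER_CUBIC))
E
```

```text
t 18.42 pos [0.4241 0.1839 0.0812] jaw -75.56 F [ 0.19 -0.23 -1.15] gap 36.1 tilt 0.08
shift cm [-1.37 34.05  0.08] n 34.1
turn 21.24
shift if turned first [11.05 32.24  0.08]
```

View pics/w15c.png

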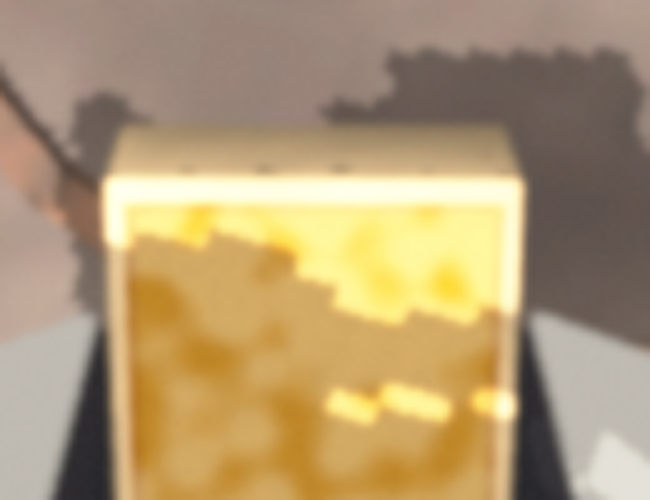

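```bash
python3 - <<'E'
from lev import *
s,o=np.load('w15.npy',allow_pickle=True);M=R.from_rotvec(o['eef_rot']).as_matrix()
def t(L,zt): return ((onplane(s,L,o['eef_pos'][2]-zt/1000,o)-o['eef_pos'])@M*1000).round(1)
print(t([(240.8,225.2),(324.6,225.2)],-45.0));print(t([(243,215.4),(322,215.4)],-29))
P=cloud(s,o);q=P[235:265,255:310,2];print('top z',np.median(q),np.median(P[235:240,255:310,2]),np.median(P[260:265,255:310,2]),'exp',.0812+.045)
E
```

```text
[[ 27.2 -17.4 -45. ]
 [ 27.2  18.  -45. ]]
[[ 26.2 -18.1 -29. ]
 [ 26.2  18.6 -29. ]]
top z 0.12460918467434413 0.12461561362215112 0.12457366589611937 exp 0.12619999999999998
```

>>> apply_moves:
  commands:
    - [0, [0, 1.2, 0], 0]
    - [0, [-0.1, 2.5, 0], 0]
    - [0, [-0.1, 3.5, 0], 0]
    - [0, [-0.2, 3.8, 0], 0]
    - [0, [-0.2, 3.8, 0], 0]
    - [0, [-0.2, 3.8, 0], 0]
    - [0, [-0.1, 3.8, 0], 0]
    - [0, [-0.1, 3.8, 0], 0]
    - [0, [-0.1, 3.4, 0], 0]
    - [0, [-0.1, 2.6, 0], 0]
    - [0, [-0.1, 1.8, 0], 0]
    - [0, [0, 0, 0], 5]
    - [0, [0, 0, 0], 6]
    - [0, [0, 0, 0], 6]
    - [0, [0, 0, 0], 4.2]
    - [0, [0, 0, 0], 0]
    - [0, [0, 0, 0], 0]
    - [0, [0, 0, 0], 0]

```text
time: 19.97
eef_pos: [0.4955, -0.1496, 0.0803]
eef_rot: [3.136, -0.183, -0.002]
contact_force: [-0.1, -0.3, -0.5]
finger_gap: 0.388
```

```bash
python3 - <<'E'
from lev import *
go(.4967,-.1494,.03,-96.8)
o=r.observe();s=r.snapshot('wrist');save('w16',s['frame']);np.save('w16.npy',[s,o],allow_pickle=True)
E
```

```text
t 19.97 pos [ 0.4955 -0.1496  0.0803] jaw -96.69 F [-0.11 -0.29 -0.48] gap 35.7 tilt 0.07
shift cm [ 0.13 -0.04  5.03] n 5.0
turn 0.11
shift if turned first [ 0.13 -0.04  5.03]
```

View pics/w16.png

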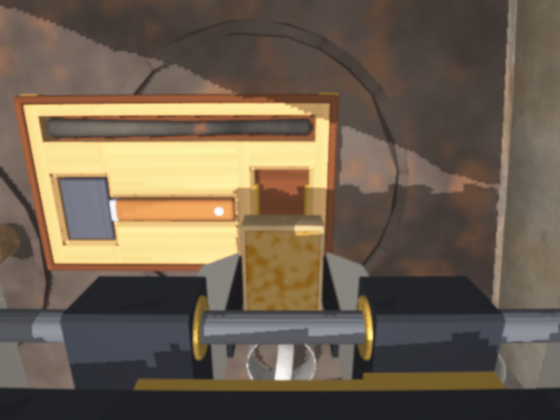

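```bash
python3 - <<'E'
from lev import *
s,o=np.load('w16.npy',allow_pickle=True)
save('w16c',cv2.resize(s['frame'][90:220,225:345],None,fx=6,fy=4.5,interpolation=cv2.INTER_CUBIC))
E
```

```text
(no output)
```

View pics/w16c.png

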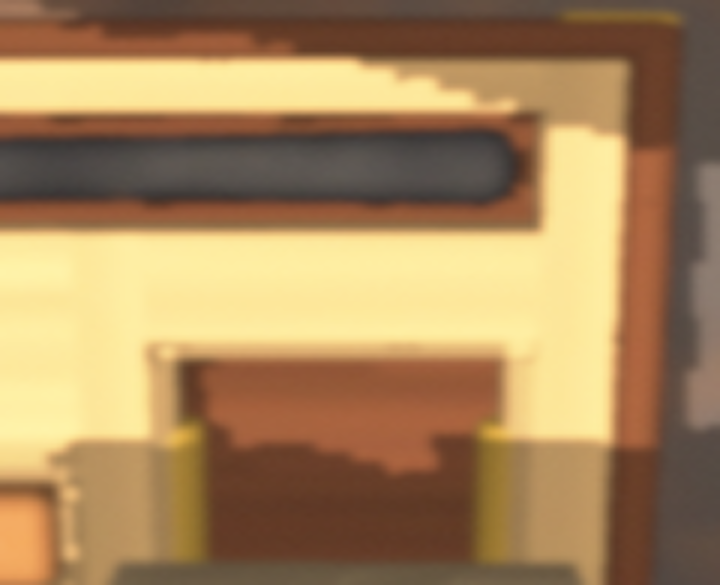

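```bash
python3 - <<'E'
from lev import *
s,o=np.load('w16.npy',allow_pickle=True);M=R.from_rotvec(o['eef_rot']).as_matrix()
f=lambda L:np.array([(225+x/6,90+y/4.5) for x,y in L])
def t(L,z): return ((onplane(s,f(L),z,o)-o['eef_pos'])@M*1000).round(1)
print('chamf',t([(150,345),(533,345)],.02))
print('bottom-of-chamfer',t([(178,360),(503,360)],.017))
print('rim outer',t([(684,20),(660,540)],.022))
print('lips outer edges row430/550',t([(170,430),(510,430)],.017))
E
```

```text
chamf [[ 31.6 -21.8  60.3]
 [ 31.5  22.1  60.3]]
bottom-of-chamfer [[ 28.6 -18.8  63.3]
 [ 28.6  19.   63.3]]
rim outer [[79.2 37.1 58.2]
 [ 0.8 37.7 58.3]]
lips outer edges row430/550 [[ 17.4 -20.   63.3]
 [ 17.4  20.   63.3]]
```

>>> apply_moves:
  commands:
    - [0, [0.03, 0, 1.5], 0]
    - [0, [0, 0, 2.5], 0]
    - [0, [0, 0, 2.0], 0]
    - [0, [0, 0, 1.0], 0]
    - [0, [0, 0, 0.5], 0]
    - [0, [0, 0, 0], 0]
    - [0, [0, 0, 0], 0]
    - [0, [0, 0, 0], 0]

```text
time: 20.68
eef_pos: [0.4972, -0.1495, 0.0068]
eef_rot: [3.136, -0.186, 0.002]
contact_force: [0.4, 1.0, -1.0]
finger_gap: 0.391
```

```bash
python3 - <<'E'
from lev import *
go(.4962,-.1494,-.012,-96.8)
o=r.observe();s=r.snapshot('wrist');save('w17',s['frame']);np.save('w17.npy',[s,o],allow_pickle=True)
E
```

```text
t 20.68 pos [ 0.4972 -0.1495  0.0068] jaw -96.79 F [ 0.41  0.98 -1.  ] gap 36.0 tilt 0.09
shift cm [-0.1   0.    1.88] n 1.9
turn 0.01
shift if turned first [-0.1   0.    1.88]
```

View pics/w17.png

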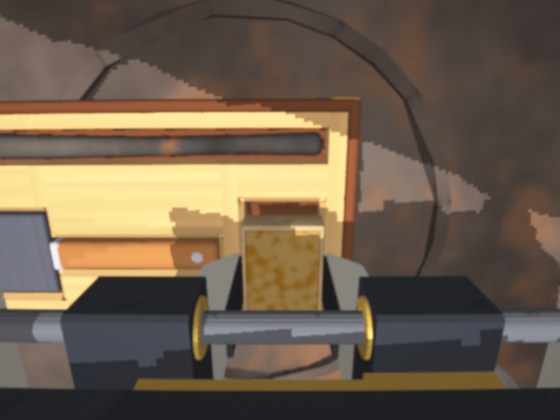

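```bash
python3 - <<'E'
from lev import *
s,o=np.load('w17.npy',allow_pickle=True);M=R.from_rotvec(o['eef_rot']).as_matrix()
save('w17c',cv2.resize(s['frame'][185:265,215:350],None,fx=5.5,fy=5.5,interpolation=cv2.INTER_CUBIC))
def t(L,z): return ((onplane(s,L,z,o)-o['eef_pos'])@M*1000).round(1)
print('chamf',t([(239,199),(327,199)],.02))
E
```

```text
chamf [[ 29.6 -21.4 -13.1]
 [ 29.6  22.8 -13.1]]
```

View pics/w17c.png

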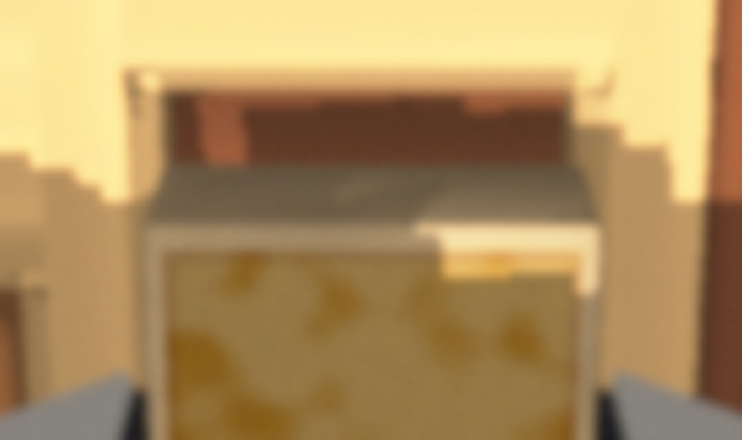

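>>> apply_moves:
  commands:
    - [0, [-0.12, 0, 0.5], 0]
    - [0, [0, 0, 0.6], 0]
    - [0, [0, 0, 0.3], 0]
    - [0, [0, 0, 0.2], 0]
    - [0, [0, 0, 0.2], 0]
    - [0, [0, 0, 0.1], 0]
    - [0, [0, 0, 0], 0]
    - [0, [0, 0, 0], 0]

```text
time: 21.4
eef_pos: [0.4953, -0.149, -0.0131]
eef_rot: [-3.136, 0.186, 0.0]
contact_force: [0.3, 0.1, -0.3]
finger_gap: 0.388
```

```bash
python3 - <<'E'
from lev import *
go(.4962,-.1494,-.013,-96.8)
o=r.observe();s=r.snapshot('wrist');save('w18',cv2.resize(s['frame'][150:290,190:370],None,fx=4,fy=4))
E
```

```text
t 21.4 pos [ 0.4953 -0.149  -0.0131] jaw -96.8 F [ 0.28  0.15 -0.29] gap 35.7 tilt 0.01
shift cm [ 0.1   0.03 -0.01] n 0.1
turn 0.0
shift if turned first [ 0.1   0.03 -0.01]
```

View pics/w18.png

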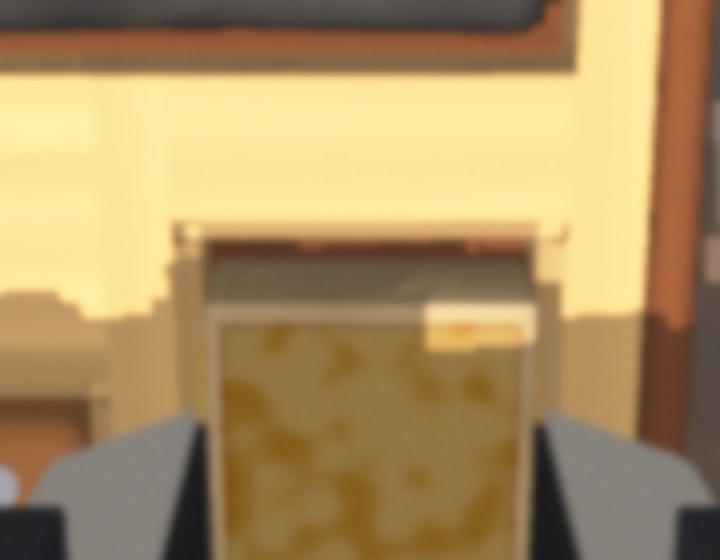

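```bash
python3 - <<'E'
from lev import *
o=r.observe();s=r.snapshot('wrist');M=R.from_rotvec(o['eef_rot']).as_matrix()
def t(L,z): return ((onplane(s,L,z,o)-o['eef_pos'])@M*1000).round(1)
print('chamf',t([(233.7,205.5),(331.2,205.5)],.02), 'chbot',t([(241,209.5),(324,209.5)],.017))
go(.4957,-.1494,-.013,-96.8)
E
```

```text
chamf [[ 32.3 -21.5 -33. ]
 [ 32.3  22.3 -33. ]] chbot [[ 29.5 -18.6 -30. ]
 [ 29.5  19.5 -30. ]]
t 21.5 pos [ 0.4953 -0.1491 -0.013 ] jaw -96.81 F [-0.54 -0.01 -0.64] gap 35.5 tilt 0.01
shift cm [ 0.04  0.03 -0.  ] n 0.1
turn -0.01
shift if turned first [ 0.04  0.03 -0.  ]
```

>>> apply_moves:
  commands:
    - [0, [0.09, 0.01, 0], 0]
    - [0, [0, 0, 0.1], 0]
    - [0, [0, 0, 0.05], 0]
    - [0, [0, 0, 0], 0]
    - [0, [0, 0, 0], 0]

```text
time: 21.92
eef_pos: [0.4966, -0.1494, -0.0143]
eef_rot: [-3.136, 0.186, -0.001]
contact_force: [0.4, 0.1, 4.2]
finger_gap: 0.39
```

>>> apply_moves:
  commands:
    - [0.47, [0, 0, -0.05], 0]
    - [0.47, [0, 0, 0], 0]
    - [0.47, [0, 0, 0], 0]
    - [0.47, [0, 0, -0.5], 0]
    - [0.47, [0, 0, -1.0], 0]
    - [0.47, [0, 0, -1.0], 0]
    - [0.47, [0, 0, 0], 0]
    - [0.47, [0, 0, 0], 0]
    - [0.47, [0, 0, 0], 0]

```text
time: 22.67
eef_pos: [0.4963, -0.149, 0.0111]
eef_rot: [-3.136, 0.186, -0.001]
contact_force: [-0.4, 0.1, -0.2]
finger_gap: 0.471
```

```bash
python3 - <<'E'
from lev import *
go(.4957,-.1493,-.013,-96.8)
o=r.observe();s=r.snapshot('wrist');save('w19',s['frame']);np.save('w19.npy',[s,o],allow_pickle=True)
M=R.from_rotvec(o['eef_rot']).as_matrix();P=cloud(s,o);T=(P-o['eef_pos'])@M*1000
q=(abs(T[...,0])<28)&(abs(T[...,1])<16)&(P[...,2]<.06)
for x0 in range(-4,28,5):
    m=q&(T[...,0]>x0)&(T[...,0]<x0+5)
    L=m&(T[...,1]<-5);Rr=m&(T[...,1]>5);print(x0,m.sum(),*[np.median(P[k][:,2]).round(4) for k in (L,Rr) if k.sum()])
E
```

```text
t 22.67 pos [ 0.4963 -0.149   0.0111] jaw -96.78 F [-0.36  0.13 -0.23] gap 43.3 tilt 0.03
shift cm [-0.06  0.03  2.41] n 2.4
turn 0.02
shift if turned first [-0.06  0.03  2.41]
-4 547 0.0296 0.0305
1 579 0.0297 0.0304
6 572 0.0297 0.0305
11 598 0.0297 0.0304
16 610 0.0296 0.0304
21 794 0.0294 0.0302
26 625 0.0233 0.0252
```

View pics/w19.png

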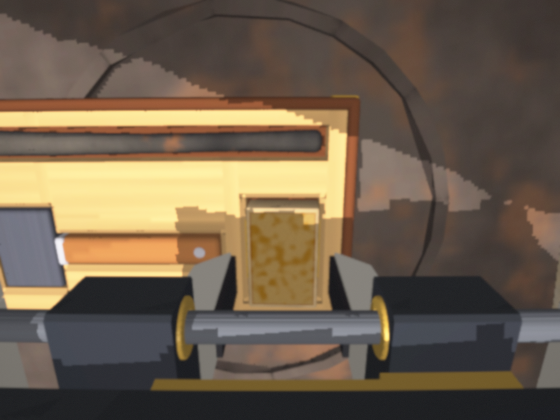

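```bash
python3 - <<'E'
from lev import *
s,o=np.load('w19.npy',allow_pickle=True);M=R.from_rotvec(o['eef_rot']).as_matrix()
save('w19c',cv2.resize(s['frame'][185:315,215:350],None,fx=5,fy=4.5,interpolation=cv2.INTER_CUBIC))
E
```

```text
(no output)
```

View pics/w19c.png

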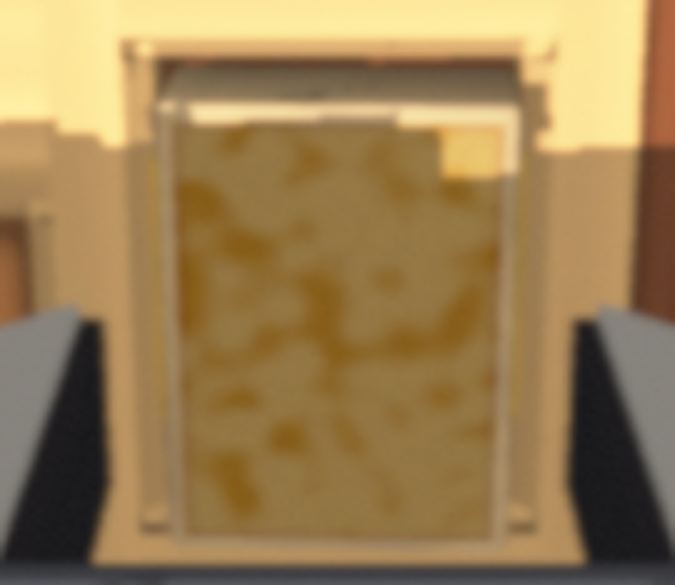

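```bash
python3 - <<'E'
from lev import *
s,o=np.load('w19.npy',allow_pickle=True);M=R.from_rotvec(o['eef_rot']).as_matrix()
f=lambda L:np.array([(215+x/5,185+y/4.5) for x,y in L])
def t(L,z): return ((onplane(s,f(L),z,o)-o['eef_pos'])@M*1000).round(1)
print('box',t([(160,103),(520,103),(178,543),(505,543)],.031))
print('chamf',t([(123,42),(553,42),(140,530),(537,530)],.02))
E
```

```text
box [[ 27.1 -16.8 -19.9]
 [ 27.   18.2 -19.9]
 [-27.5 -16.6 -19.9]
 [-27.5  18.2 -19.9]]
chamf [[ 30.9 -21.5  -8.9]
 [ 30.8  22.5  -8.9]
 [-32.5 -21.9  -8.9]
 [-32.6  22.9  -8.9]]
```

>>> apply_moves:
  commands:
    - [0, [-0.05, 0.06, 0], 0]
    - [0, [0, 0, 0], 0]
    - [0, [0, 0, 0], 0]
    - [0, [0, 0, 0], 0]
    - [0, [0, 0, 0], 0]
    - [0, [0, 0, 0], 0]
    - [0, [0, 0, 0.7], 0]
    - [0, [0, 0, 0.5], 0]
    - [0, [0, 0, 0.3], 0]
    - [0, [0, 0, 0], 0]
    - [0, [0, 0, 0], 0]

```text
time: 23.63
eef_pos: [0.4953, -0.1498, -0.0044]
eef_rot: [-3.136, 0.187, 0.001]
contact_force: [0.3, -0.0, -0.2]
finger_gap: 0.005
```

>>> apply_moves:
  commands:
    - [0, [0, 0, 0.1], 0]
    - [0, [0, 0, 0.1], 0]
    - [0, [0, 0, 0.1], 0]
    - [0, [0, 0, 0], 0]
    - [0, [0, 0, 0], 0]

```text
time: 24.05
eef_pos: [0.4958, -0.1494, -0.007]
eef_rot: [-3.136, 0.186, -0.0]
contact_force: [0.2, 2.1, 1.1]
finger_gap: 0.002
```

```bash
python3 - <<'E'
from lev import *
go(.4957,-.1493,-.0149,-96.8)
E
```

```text
t 24.05 pos [ 0.4958 -0.1494 -0.007 ] jaw -96.78 F [0.23 2.13 1.08] gap 0.2 tilt 0.03
shift cm [-0.01 -0.01  0.79] n 0.8
turn 0.02
shift if turned first [-0.01 -0.01  0.79]
```

>>> apply_moves:
  commands:
    - [0, [0, 0, 0.1], 0]
    - [0, [0, 0, 0.1], 0]
    - [0, [0, 0, 0.1], 0]
    - [0, [0, 0, 0], 0]
    - [0, [0, 0, 0], 0]

```text
time: 24.47
eef_pos: [0.496, -0.1486, -0.0098]
eef_rot: [-3.134, 0.185, -0.001]
contact_force: [-0.2, 6.3, 8.8]
finger_gap: 0.004
```

>>> apply_moves:
  commands:
    - [0, [0, 0, 0.1], 0]
    - [0, [0, 0, 0.1], 0]
    - [0, [0, 0, 0], 0]
    - [0, [0, 0, 0], 0]

```text
time: 24.8
eef_pos: [0.4961, -0.1496, -0.0115]
eef_rot: [-3.135, 0.186, -0.002]
contact_force: [-1.0, 3.4, 12.6]
finger_gap: 0.007
```

>>> apply_moves:
  commands:
    - [0, [0, 0, 0.1], 0]
    - [0, [0, 0, 0.1], 0]
    - [0, [0, 0, 0], 0]
    - [0, [0, 0, 0], 0]

```text
time: 25.13
eef_pos: [0.4959, -0.1504, -0.014]
eef_rot: [3.135, -0.187, 0.001]
contact_force: [1.3, -0.5, 2.1]
finger_gap: 0.009
```

>>> apply_moves:
  commands:
    - [0, [0, 0, 0.1], 0]
    - [0, [0, 0, 0.1], 0]
    - [0, [0, 0, 0], 0]
    - [0, [0, 0, 0], 0]

```text
time: 25.47
eef_pos: [0.4959, -0.1509, -0.0153]
eef_rot: [3.135, -0.188, 0.002]
contact_force: [-1.9, -1.7, 14.8]
finger_gap: 0.004
```

```bash
python3 - <<'E'
from lev import *
go(.4957,-.1493,-.0149,-96.8)
o=r.observe();s=r.snapshot('wrist');save('w20',cv2.resize(s['frame'][150:300,180:380],None,fx=4,fy=4))
E
```

```text
t 25.47 pos [ 0.4959 -0.1509 -0.0153] jaw -96.86 F [-1.93 -1.69 14.78] gap 0.3 tilt 0.09
shift cm [-0.04 -0.15 -0.04] n 0.2
turn -0.06
shift if turned first [-0.04 -0.15 -0.04]
```

View pics/w20.png

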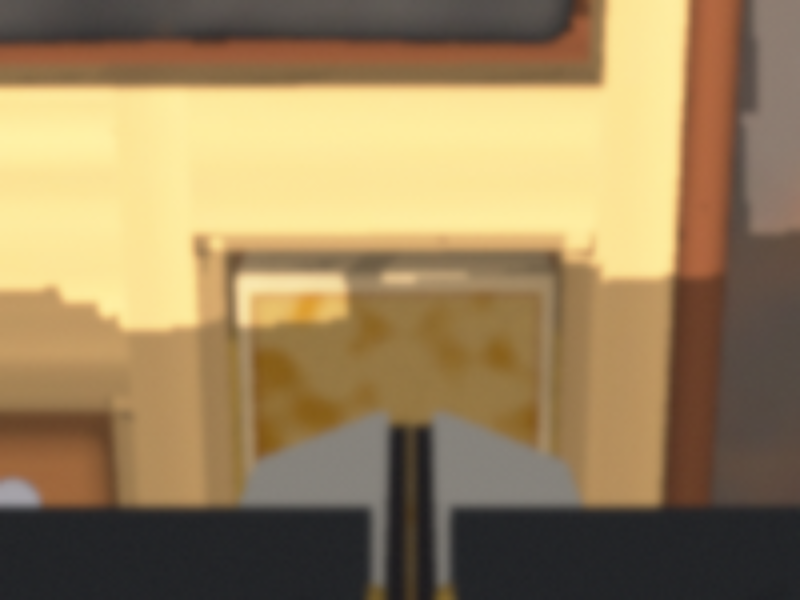

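>>> apply_moves:
  commands:
    - [0, [0, 0, -0.5], 0]
    - [0, [0, 0, -1.5], 0]
    - [0.6, [0, 0, -2.5], 0]
    - [0.6, [-1, 0, -2.5], 0]
    - [0.6, [-2, 0, -2], 0]
    - [0.6, [-1, 0, 0], 0]
    - [0.6, [0, 0, 0], 0]
    - [0.6, [0, 0, 0], 0]
    - [0.6, [0, 0, 0], 0]

```text
time: 26.27
eef_pos: [0.4561, -0.1445, 0.0732]
eef_rot: [-3.136, 0.185, 0.001]
contact_force: [0.1, 0.1, -0.3]
finger_gap: 0.462
```

```bash
python3 - <<'E'
from lev import *
go(.4957,-.1493,-.0149,-96.8)
o=r.observe();s=r.snapshot('wrist');save('w21',s['frame']);np.save('w21.npy',[s,o],allow_pickle=True)
X,Y,Z=level(s,o,None,-6.8,(519.9,-81.2))
def med(x0,x1,y0,y1):
    q=(X>x0)&(X<x1)&(Y>y0)&(Y<y1)&(Z<60);return (np.median(Z[q]).round(1),int(q.sum())) if q.sum()>5 else None
print('insert',med(18,27,-85,-40),med(16,26,0,60),med(-55,-48,-30,40))
for y in (-86,-79,-72,-65,-58): print('box y',y,[med(x,x+9,y,y+5) for x in (-42,-31,-20,-9,2)])
for y in range(-33,52,12): print('handle',y,med(-21,-11,y,y+10))
print('head',[med(x,x+12,58,86) for x in (-37,-24,-10)])
E
```

```text
t 26.27 pos [ 0.4561 -0.1445  0.0732] jaw -96.75 F [ 0.14  0.12 -0.27] gap 42.5 tilt 0.04
shift cm [3.99 0.01 8.81] n 9.7
turn 0.05
shift if turned first [3.99 0.   8.81]
insert (np.float64(18.7), 1059) (np.float64(18.6), 1486) (np.float64(18.6), 947)
box y -86 [(np.float64(20.4), 91), (np.float64(20.6), 92), (np.float64(20.3), 110), (np.float64(20.3), 113), (np.float64(20.3), 103)]
box y -79 [(np.float64(20.5), 103), (np.float64(20.4), 101), (np.float64(20.3), 96), (np.float64(20.4), 96), (np.float64(20.4), 98)]
box y -72 [(np.float64(20.6), 89), (np.float64(20.4), 97), (np.float64(20.5), 105), (np.float64(20.2), 108), (np.float64(20.3), 112)]
box y -65 [(np.float64(20.3), 91), (np.float64(20.5), 93), (np.float64(20.3), 107), (np.float64(20.4), 105), (np.float64(20.5), 113)]
box y -58 [(np.float64(20.3), 96), (np.float64(20.3), 105), (np.float64(20.2), 94), (np.float64(20.3), 99), (np.float64(20.4), 111)]
handle -33 (np.float64(20.6), 221)
handle -21 (np.float64(20.7), 226)
handle -9 (np.float64(20.7), 236)
handle 3 (np.float64(20.7), 229)
handle 15 (np.float64(20.7), 223)
handle 27 (np.float64(20.7), 222)
handle 39 (np.float64(20.8), 226)
handle 51 (np.float64(18.6), 186)
head [(np.float64(18.7), 685), (np.float64(18.6), 717), (np.float64(18.5), 734)]
```

View pics/w21.png

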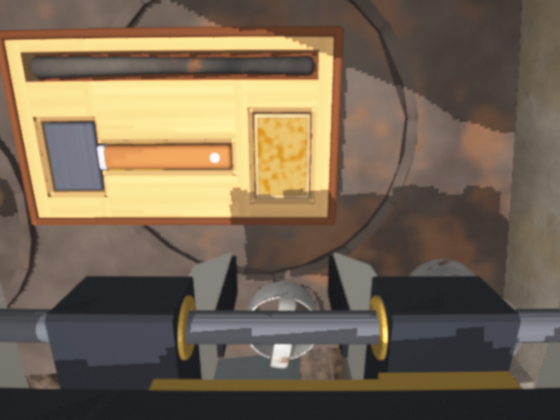

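>>> apply_moves:
  commands:
    - [0.6, [0, 0, -2], 0]
    - [0.6, [0, 0, -2], 0]
    - [0.6, [0, 0, 0], 0]
    - [0.6, [0, 0, 0], 0]
    - [0.6, [0, 0, 0], 0]

```text
time: 26.73
eef_pos: [0.4559, -0.1448, 0.1132]
eef_rot: [3.136, -0.186, -0.001]
contact_force: [-0.0, -0.2, -0.4]
finger_gap: 0.599
```

```bash
python3 - <<'E'
from h import *
s=r.snapshot('top');save('tend',s['frame'][140:320,140:440])
a=r.snapshot('scene');b=np.load('scene0.npy',allow_pickle=True).item();save('send',a['frame'])
E
```

```text
(no output)
```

View pics/send.png

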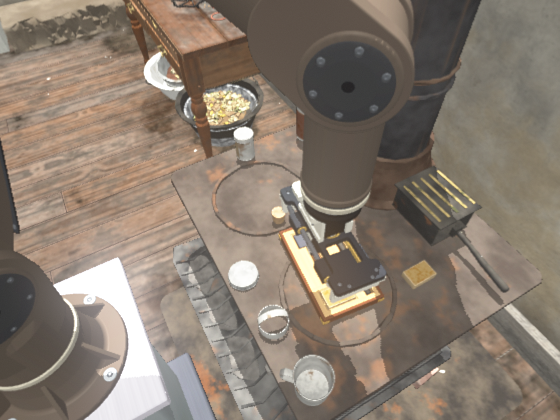

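The final scene picture shows the tin (245,143), cork (279,214), jar lid (243,275) and the other matchbox (419,273) where they started. I'm handing the job in.

```bash
python3 -c "
from bench import r
print(r.job_done())"
```

```text
the job is handed in; nothing more can be done
None
```

The scraper and the matchbox farthest to the left are both home in their cutouts. I pressed each one past its lips to the floor. The push forces on the floor were 17 N for the scraper and 15 N for the matchbox. I handed in at about 27 s, with the gripper open and clear of everything.

**Last checks:** The wrist depth shows both lying level.
- The scraper's handle stands 2.0 mm above the insert all along, and its head is flush with it.
- The matchbox is uniformly about 1.7 mm above the insert, where 2 mm was expected; I took the 0.3 mm as depth noise.
- The lid lifter is still in its slot, and the tin, jar lid, cork and the other matchbox look unmoved.

**What disagreed:**
- The real fingertips sit about 37 mm behind the reported TCP. My first grasp therefore shut in the air above the scraper's handle without moving it. I worked with the true tip height from then on.
- Depth readings ran about 1.5 to 2 mm low throughout.
- The matchbox was slightly tilted on its lips and pushed sideways with about 6 N while I pressed it, but it went down level.

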